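Pack the movement dishes and latch the carrying case

ROBOT

A 6-joint arm with a two-finger parallel gripper is mounted at the origin on the work surface. World frame = base frame: x ahead of the robot, y to its left, z up, the work surface at z = 0. Lengths are in m, angles in rad, forces in N, time in s.
With the tool pointing down it reaches from about 0.325 to 0.9 m from the base axis. Payload 6.1 kg.
Tool frame: the origin (TCP) lies between the finger pads; the fingertips stand 8 mm ahead of it and the grasp point (between the pads) lies 11 mm behind it; z points along the fingers, y is the line along which they close (so a half turn about z gives the same grasp; the last joint's range is limited). The gripper opens to 87 mm and grips with 3 to 60 N. Pads are 19 mm wide; open, the fingers measure 117 mm over their backs; the gripper's body (75 mm by 190 mm) begins 51 mm behind the grasp point.
Start: joints at [1.025, 0.22, 1.526, -0, 1.395, -0.126], TCP at [0.255, 0.571, 0.231] pointing down, gripper open.
Joint ranges: [-2.98, 2.98], [-0.91, 2.08], [0.09, 2.57], [-1.24, 4.39], [0.2, 2.65], [-2.68, 2.68]. Speed limits (rad/s): [2.57, 2.57, 3.01, 3.14, 3.14, 3.14].

INTERFACE

Orientations are given as a rotation vector (axis times angle).
In Python, from rig import r, imaging, workorder gives the robot as it stands.
- The arm moves only by the tool carry_out, never from a script. Its argument "commands" is a list of rows, each an object of numbers: "dx", "dy", "dz": the shift along the world's x, y, z in m; "wx", "wy", "wz": the turn, a rotation vector about the world's x, y, z in rad. In form: [{"dx": .., "dy": .., "dz": .., "wx": .., "wy": .., "wz": ..}, ...]. A call has exactly 10 rows; each row is the pose to reach, as a shift and turn from the pose commanded when the call began; what a row does not reach only later rows make up. A row lasts 1/10 s, in which the tool goes at most 50 mm and 8.59 degrees, less where a joint would pass 70% of its speed; a pose out of reach is approached as far as the arm can. A call with a gripper value outside its range is refused whole. "fingers" is the opening, from 0 (shut) to 1 (fully open), set as the call begins (left out, the last holds). The fingers move at their own pace and stop on an object; "squeeze" is the grip in N (left out, the last holds). Time passes only in rows, so rows that repeat a pose let the fingers close, or fill a call up. It gives the time, the measured TCP pose, the force, the opening and the grip force at its end, in the units of the state.
- r.observe(): the state, without advancing time (a new reading comes with each control period).
- imaging.get_image(name): name is "side" or "top" or "wrist"; returns (picture, depth): 400x640x3 uint8, red, green, blue; 400x640 float32, m along the optical axis (not along the pixel's ray), 0 where there is no reading.
- imaging.calibration(name): a dict with "fx", "fy", "cx", "cy" (pixels), "k1" (the pictures are not rectified: a ray, as slopes to the right and down, at radius r is drawn at 1 + k1 r^2 times it, then the intrinsics apply), "R" (3x3) and "t" (3): a world point X has camera coordinates R X + t; the wrist camera has in their place "tool_from_camera" (4x4, takes a point from camera to tool coordinates, whose origin is the TCP and whose axes are the flange's). Camera axes: x right, y down, z forward; pixel columns grow to the right and rows downward; lengths in m; the calibration is good to about 2 mm. A picture is of the moment at which its call begins: read the wrist's pose just before it. calibration takes no time and is no camera call.
- workorder.sign_off(): hands the job in; it is judged then, once.
The state is a dict: "t": time; "q": joint angles; "joint_vel": joint speeds; "tau": joint torques, N m; "tcp_pos": TCP position; "tcp_rot": TCP orientation; "force": force on the tool from outside, world axes, zero at the start; "moment": the same for the moment, N m; "finger_gap": finger opening in m; "gripper_force": force on a finger pad.
Only numpy, scipy, OpenCV 4.12 (cv2) and the standard library are available. Lean on these libraries where they do the work, as an engineer would, in place of code of your own. Each camera call takes 0.05 s, during which the arm holds its last target. There are 200 camera calls.

TASK

Swing the hasp off the carrying case, lift its cover off and set it down the right way up on the cork mat. Then put every lidded dish standing on the blue mat flat into a bay of its own on the case's stage plate, centred between the stops, put the cover back on so that it sits fully down all round, and last swing the hasp fully up again so that its claw lies over the cover's edge. Leave the glass jar and the tape roll where they are.

Things in the scene. Friction and masses are not known exactly. Their poses are not given: they have to be found in the camera images.
- case: Case base, fixed: white plate 176 x 176 x 10 mm, origin at the centre of its underside, x and y along its edges; the hasp is on its -x side (towards the robot). Stops on the plate: an aluminium rail 8 mm high, 4 mm thick, 148 mm square outside, and a cross of ribs 6 mm high, 4 mm thick, making four empty bays of 68 x 68 mm.
- bay0 (a point): Centre of bay 0, on the plate's upper face, 10 mm above the bench; in the case's frame at x -36, y +36 mm.
- bay1 (a point): Centre of bay 1, on the plate's upper face, 10 mm above the bench; in the case's frame at x -36, y -36 mm.
- bay2 (a point): Centre of bay 2, on the plate's upper face, 10 mm above the bench; in the case's frame at x +36, y +36 mm.
- bay3 (a point): Centre of bay 3, on the plate's upper face, 10 mm above the bench; in the case's frame at x +36, y -36 mm.
- cover: Loose square grey cover, open below, 162 x 162 x 48 mm outside, 154 mm inside, 44 mm of room inside, 0.3 to 0.5 kg. Origin at the centre of its lower rim, z up. Starts on the case, rim on the white plate around the rail (origin 10 mm above the case's, 3 mm play each way). It comes off and goes on freely with the hasp beyond about 0.5 rad.
- cover_grip (a point): Middle of the steel bar handle on the cover's top, 75 mm above the cover's origin. The bar is 16 mm wide (cover x), 90 mm long (cover y), 14 mm high, with 20 mm of clear space between it and the cover's top.
- hasp (a joint): Steel hasp on the case's front, rad: 0 = upright, claw over the cover's edge (start); 1.35 = swung fully out (to the case's -x) and down, nearly level. Stays where left; about 1 N at the tab moves it. Plate 28 mm wide (case y), 5 mm thick, 80 mm long from the hinge; 52 mm up, a claw 28 mm wide, 5 mm thick reaches 27 mm towards the case, 16 mm over the cover, 2.5 mm above it.
- hasp_hinge (a point): Middle of the hasp's hinge line, which runs along the case's y; 92 mm from the case's centre towards its -x, 8 mm above the bench.
- hasp_tab (a point): Point on the hasp plate's middle line, 74 mm from the hinge and 6 mm below its free end, in the finger tab above the claw; moves with the hasp, straight above the hinge when upright. The tab can be pinched from above across its 28 mm width and led along its arc.
- dish_mat: Blue bench mat, fixed, 230 x 210 mm, 3 mm thick, on one side of the case or the other; the dishes start on it. Origin at the centre of its underside.
- cork_mat: Cork mat, fixed, 220 (x) x 200 (y) mm, 3 mm thick, on the other side of the case: the cover goes here meanwhile. Origin at the centre of its underside.
- dish0: Lidded round aluminium dish for a watch movement, one rigid piece, 60 mm diameter and 18 mm high, with a black upright knob on top, 26 mm diameter and 22 mm high (40 mm in all), 60 to 120 g. Origin at the centre of its underside, z up. May be absent.
- dish1: Lidded round aluminium dish for a watch movement, one rigid piece, 60 mm diameter and 18 mm high, with a black upright knob on top, 26 mm diameter and 22 mm high (40 mm in all), 60 to 120 g. Origin at the centre of its underside, z up. May be absent.
- dish2: Lidded round aluminium dish for a watch movement, one rigid piece, 60 mm diameter and 18 mm high, with a black upright knob on top, 26 mm diameter and 22 mm high (40 mm in all), 60 to 120 g. Origin at the centre of its underside, z up. May be absent.
- dish3: Lidded round aluminium dish for a watch movement, one rigid piece, 60 mm diameter and 18 mm high, with a black upright knob on top, 26 mm diameter and 22 mm high (40 mm in all), 60 to 120 g. Origin at the centre of its underside, z up. May be absent.
- jar: Bystander: glass jar with metal lid, 66 mm diameter, 70 mm high; origin at the centre of its underside.
- tape: Bystander: roll of masking tape lying flat, 100 mm diameter, 24 mm high; origin at the centre of its underside.
Mind the look-alikes: they are no part of the job. What is shaped like the dish3 but green, purple or yellow is not meant.

How it is judged:
By the outcome, as a careful person would: the job done as asked, in the order asked, and still so for the second after the job is handed in, with the robot touching nothing.
Of dish0, dish1, dish2, dish3 only 2 to 4 are there at a start; the rules pass over those that are not, and their reading is None.
At some moment in a run one of dish0, dish1, dish2, dish3 may be knocked a few centimetres aside while the robot is not near it.
Once in a run the grip may slacken for a moment while it holds something.
It also fails if it takes over 210 s, if anything falls off the work surface, if the arm or the gripper's body presses on something with over 40 N, if the wrist force passes 120 N, or if a joint passes its speed limit or range.

## Working session

There is one attempt and no reset: what is moved stays moved. The work goes in short steps, Python scripts to look and compute and a tool call to move; the robot and the scene stay as the last step left them, time stands still between calls to the robot, and variables do not carry over. Pictures are saved under pics/ and viewed, at most 14 in all, crops included, and the job is handed in when it is done.

Besides the shell and the picture viewer there is one more tool, called after "Call:" by a JSON object that holds its "op" and its "data", one argument or row to a line. carry_out: Moves the arm, as the interface text tells. Its arguments: {"type":"object","properties":{"commands":{"type":"array","items":{"type":"object","properties":{"dx":{"type":"number"},"dy":{"type":"number"},"dz":{"type":"number"},"wx":{"type":"number"},"wy":{"type":"number"},"wz":{"type":"number"}}}},"fingers":{"type":"number"},"squeeze":{"type":"number"}},"required":["commands"]}

```bash
ls; mkdir -p pics; python3 - <<'E'
from rig import r, imaging, workorder
import cv2, numpy as np
s=r.observe(); print(s['t'],s['tcp_pos'],s['tcp_rot'],s['finger_gap'])
for n in ('top','side','wrist'):
    p,d=imaging.get_image(n); cv2.imwrite(f'pics/{n}0.png',p[:,:,::-1]); np.save(f'pics/{n}0.npy',d)
    print(n,imaging.calibration(n))
E
```

```text
pics
0.0 [0.25443228 0.5701922  0.22941607] [-6.54530113e-01 -3.07198925e+00  2.96051066e-03] 0.08667576682008532
top {'fx': 431.0374959395916, 'fy': 431.0374959395916, 'cx': 317.61904011897894, 'cy': 202.83297689088394, 'k1': -0.028581242160131224, 'R': array([[ 0.0272301 , -0.99945757, -0.01852287],
       [-0.99029653, -0.02444514, -0.13680359],
       [ 0.13627659,  0.02206831, -0.990425  ]]), 't': array([-0.06761345,  0.54238464,  1.23676409])}
side {'fx': 393.20260712166214, 'fy': 393.20260712166214, 'cx': 323.2825173853808, 'cy': 198.9547291764106, 'k1': -0.07382524493410744, 'R': array([[ 0.83584048, -0.54887533,  0.0103231 ],
       [-0.37452236, -0.58387865, -0.72029072],
       [ 0.40137724,  0.59818191, -0.6935955 ]]), 't': array([-0.45920979,  0.22004389,  1.04356169])}
wrist {'fx': 335.5649357060466, 'fy': 335.5649357060466, 'cx': 316.2393088755268, 'cy': 197.60579583156033, 'k1': -0.05852737305330094, 'tool_from_camera': array([[ 2.69709692e-04, -9.52404852e-01, -3.04835898e-01,
         8.40125588e-02],
       [ 9.99999958e-01,  2.24321726e-04,  1.83917252e-04,
        -6.14257028e-04],
       [-1.06782369e-04, -3.04835935e-01,  9.52404873e-01,
        -1.55003260e-01],
       [ 0.00000000e+00,  0.00000000e+00,  0.00000000e+00,
         1.00000000e+00]])}
```

View pics/top0.png

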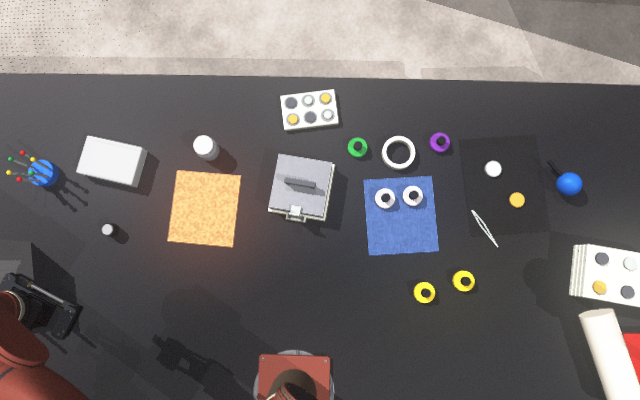

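View pics/side0.png

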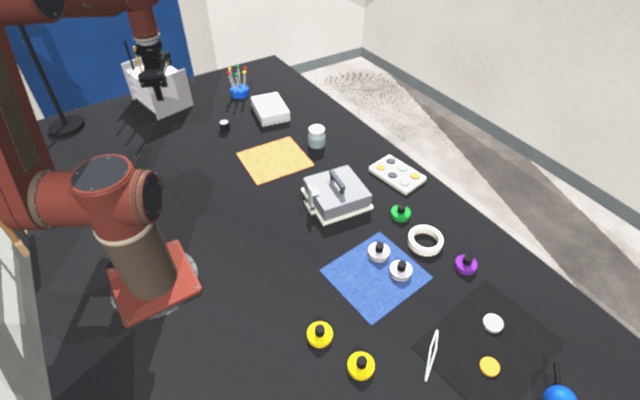

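The top view shows the case at (302,188) with the hasp at (296,212), the cork mat at (205,208), and two silver dishes on the blue mat at (385,198) and (413,195). The green, purple and yellow ones are look-alikes. The side view agrees.

```bash
cat > h.py <<'E'
import numpy as np, cv2
from scipy.spatial.transform import Rotation as Ro
from rig import r, imaging
def cam(name, st=None):
    c=imaging.calibration(name)
    if name=='wrist':
        T=np.eye(4); T[:3,:3]=Ro.from_rotvec(st['tcp_rot']).as_matrix(); T[:3,3]=st['tcp_pos']
        W=T@c['tool_from_camera']; return c,W[:3,:3],W[:3,3]
    return c,c['R'].T,-c['R'].T@c['t']
def rays(c,uv):
    K=np.array([[c['fx'],0,c['cx']],[0,c['fy'],c['cy']],[0,0,1]])
    xy=cv2.undistortPoints(np.float64(uv).reshape(-1,1,2),K,np.array([c['k1'],0,0,0,0]))[:,0]
    return np.c_[xy,np.ones(len(xy))]
def atz(C,uv,z):
    c,R,o=C; d=rays(c,uv)@R.T; return o+d*((z-o[2])/d[:,2])[:,None]
def cloud(C,D):
    c,R,o=C; v,u=np.mgrid[:D.shape[0],:D.shape[1]]
    P=rays(c,np.c_[u.ravel(),v.ravel()])*D.ravel()[:,None]
    return (P@R.T+o).reshape(*D.shape,3)
def proj(C,X):
    c,R,o=C; K=np.array([[c['fx'],0,c['cx']],[0,c['fy'],c['cy']],[0,0,1]])
    p=(np.atleast_2d(X)-o)@R
    return cv2.projectPoints(p,np.zeros(3),np.zeros(3),K,np.array([c['k1'],0,0,0,0]))[0][:,0]
def shot(name,tag):
    st=r.observe(); p,D=imaging.get_image(name); cv2.imwrite(f'pics/{tag}.png',p[:,:,::-1]); np.save(f'pics/{tag}.npy',D)
    return p[:,:,::-1],D,cam(name,st),st
def tri(A,ua,B,ub):
    M=np.zeros((3,3));b=np.zeros(3);ds=[]
    for C,u in((A,ua),(B,ub)):
        d=(rays(C[0],[u])@C[1].T)[0]; d/=np.linalg.norm(d); N=np.eye(3)-np.outer(d,d); M+=N;b+=N@C[2]
    return np.linalg.solve(M,b)
E
python3 - <<'E'
from h import *
for n in('top','side'):
    p=cv2.imread(f'pics/{n}0.png');D=np.load(f'pics/{n}0.npy');C=cam(n);P=cloud(C,D)
    reg=(abs(P[...,0]-.6)<.3)&(abs(P[...,1]+.1)<.35)
    Z=P[...,2]
    m=reg&(abs(Z-.058)<.006)
    k,l,stt,_=cv2.connectedComponentsWithStats(m.astype('uint8'))
    for i in np.argsort(-stt[1:,4])[:3]+1:
        q=P[l==i]; print(n,'z58',stt[i],q.mean(0).round(4),cv2.minAreaRect(np.float32(q[:,:2]*1000)))
    m=reg&(abs(Z-.085)<.006); q=P[m]; print('bar',len(q),q.mean(0), cv2.minAreaRect(np.float32(q[:,:2]*1000)))
    hsv=cv2.cvtColor(p,cv2.COLOR_BGR2HSV)
    blue=(hsv[...,0]>105)&(hsv[...,0]<125)&(hsv[...,1]>120)&reg&(Z<.02)
    cork=(hsv[...,0]<25)&(hsv[...,1]>80)&(hsv[...,2]>150)&(abs(P[...,0]-.55)<.2)&(P[...,1]>.1)&(P[...,1]<.45)&(Z<.02)
    for nm,mm in(('blue',blue),('cork',cork)):
        k,l,stt,_=cv2.connectedComponentsWithStats(mm.astype('uint8'));i=np.argmax(stt[1:,4])+1
        q=P[l==i]; print(nm,len(q),q[:,2].mean(),cv2.minAreaRect(np.float32(q[:,:2]*1000)))
    m=reg&(abs(Z-.021)<.006)&(P[...,1]<-.02)
    k,l,stt,_=cv2.connectedComponentsWithStats(m.astype('uint8'))
    for i in range(1,k):
        if stt[i,4]>40:q=P[l==i]; print('dish?',stt[i,4],q.mean(0).round(4),[round(x) for x in p[l==i].mean(0)],cv2.minEnclosingCircle(np.float32(q[:,:2]*1000)))
p=cv2.imread('pics/top0.png')
cv2.imwrite('pics/c1.png',cv2.resize(p[130:265,160:450],None,fx=2.75,fy=2.75,interpolation=cv2.INTER_CUBIC))
E
```

```text
top z58 [ 268  153   65   63 2696] [ 0.5952 -0.0015  0.059 ] ((595.6363525390625, -0.95220947265625), (162.22421264648438, 162.75338745117188), 81.58336639404297)
top z58 [294 207   4   3   4] [0.5238 0.0095 0.0624] ((523.7388305664062, 9.54533863067627), (10.199531555175781, 1.2004512548446655), 64.20984649658203)
top z58 [290 215   3   1   3] [0.5036 0.0222 0.0579] ((503.5567626953125, 22.18943977355957), (6.454632759094238, 0.07237809151411057), 84.23674774169922)
bar 76 [0.57474247 0.00174779 0.08853801] ((552.843017578125, 5.833595275878906), (87.878173828125, 102.4524917602539), 79.54837036132812)
blue 2090 0.003692551896730113 ((517.5950317382812, -302.829345703125), (225.42080688476562, 207.56507873535156), 4.615101337432861)
cork 4761 0.004300750892632145 ((525.5958251953125, 293.89105224609375), (205.0231475830078, 223.3369140625), 86.4562759399414)
dish? 817 [ 0.8427 -0.0609  0.0201] [218, 227, 228] ((843.4130859375, -58.78483581542969), 64.65815734863281)
dish? 197 [ 0.7415 -0.4187  0.0188] [192, 80, 152] ((743.4485473632812, -419.882568359375), 29.534732818603516)
dish? 
[... 1617 characters left out ...]
 -59.048927307128906), 84.04841613769531)
dish? 147 [ 0.7171 -0.1774  0.0188] [113, 202, 83] ((722.6317138671875, -173.02830505371094), 29.848316192626953)
dish? 408 [ 0.7059 -0.2991  0.0224] [243, 245, 246] ((709.1602172851562, -298.86627197265625), 52.777225494384766)
dish? 222 [ 0.562  -0.2626  0.0207] [233, 232, 233] ((567.2510375976562, -258.4326171875), 31.2073974609375)
dish? 192 [ 0.7375 -0.4255  0.0178] [208, 93, 174] ((743.12890625, -424.2453308105469), 31.06175994873047)
dish? 248 [ 0.5696 -0.3441  0.0204] [232, 231, 232] ((573.7130126953125, -338.859375), 31.567333221435547)
dish? 88 [ 0.3116 -0.3826  0.0182] [75, 248, 248] ((308.9609375, -381.79998779296875), 22.335140228271484)
```

View pics/c1.png

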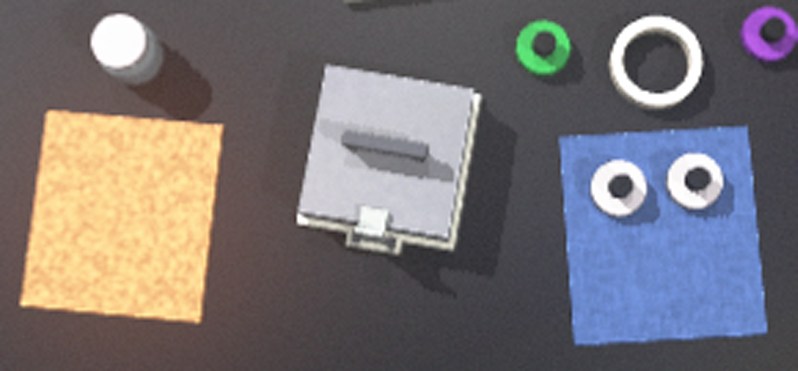

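Crop: hasp claw at about (373,218), bar handle from (345,140) to (427,152), exactly two dishes at (620,187) and (696,180). So the case yaw is about -8.4°. I'll go above the case for close wrist views.

```bash
cat >> h.py <<'E'
def goto(x,y,z,yaw=None):
    """yaw in deg: direction of tool y (mod 180), nearest turn"""
    s=r.observe(); R=Ro.from_rotvec(s['tcp_rot']).as_matrix(); p=s['tcp_pos']
    cur=np.degrees(np.arctan2(R[1,1],R[0,1])); print('t',round(s['t'],2),'pos',p.round(4),'yawY',cur.round(2),'zaxis',R[:,2].round(3),'q6',s['q'][5].round(2),'gap',round(s['finger_gap'],4),'F',np.round(s['force'],1))
    print('d',(np.array([x,y,z])-p).round(4), end=' ')
    if yaw is not None:
        Rt=np.array([[np.sin(np.radians(yaw)),np.cos(np.radians(yaw)),0],[-np.cos(np.radians(yaw)),np.sin(np.radians(yaw)),0],[0,0,-1.]])
        for f in(1,-1):
            T=Rt.copy();T[:,:2]*=f
            w=Ro.from_matrix(T@R.T).as_rotvec(); print('w',w.round(4), end=' ')
    print()
E
python3 - <<'E'
from h import *
s=r.observe();print(Ro.from_rotvec(s['tcp_rot']).as_matrix().round(3))
goto(.45,.01,.3,81.6)
E
```

```text
[[-0.913  0.408 -0.001]
 [ 0.408  0.913 -0.001]
 [ 0.    -0.002 -1.   ]]
t 0.15 pos [0.2545 0.5703 0.2297] yawY 65.95 zaxis [-0.001 -0.001 -1.   ] q6 -0.13 gap 0.087 F [0.4 0.5 0.1]
d [ 0.1955 -0.5603  0.0703] Traceback (most recent call last):
  File "<stdin>", line 3, in <module>
  File "h.py", line 41, in goto
    w=Ro.from_matrix(T@R.T).as_rotvec(); print('w',w.round(4), end=' ')
      ~~~~~~~~~~~~~~^^^^^^^
  File "scipy/spatial/transform/_rotation.pyx", line 1143, in scipy.spatial.transform._rotation.Rotation.from_matrix
ValueError: Non-positive determinant (left-handed or null coordinate frame) in rotation matrix 0: [[-8.43815427e-01  5.36633509e-01 -3.62636658e-05]
 [ 5.36632940e-01  8.43814430e-01 -1.51480909e-03]
 [ 7.82297513e-04  1.29767956e-03  9.99998852e-01]].
```

```bash
sed -i 's/\[\[np.sin(np.radians(yaw)),np.cos/[[-np.sin(np.radians(yaw)),np.cos/; s/\[-np.cos(np.radians(yaw)),np.sin/[np.cos(np.radians(yaw)),np.sin/' h.py; python3 -c "
from h import *
goto(.53,0,.25,81.6)"
```

```text
t 0.15 pos [0.2545 0.5703 0.2297] yawY 65.95 zaxis [-0.001 -0.001 -1.   ] q6 -0.13 gap 0.087 F [0.4 0.5 0.1]
d [ 0.2755 -0.5703  0.0203] w [ 0.0014 -0.0006  0.2732] w [-9.0000e-04 -2.0000e-03 -2.8684e+00]
```

Call:
{"op": "carry_out", "data": {
  "commands": [
    {"dx": 0.03, "dy": -0.045, "dz": 0.0, "wz": 0.05},
    {"dx": 0.06, "dy": -0.08, "dz": 0.01, "wz": 0.1},
    {"dx": 0.09, "dy": -0.12, "dz": 0.02, "wz": 0.15},
    {"dx": 0.12, "dy": -0.16, "dz": 0.02, "wz": 0.2},
    {"dx": 0.145, "dy": -0.2, "dz": 0.02, "wz": 0.25},
    {"dx": 0.17, "dy": -0.24, "dz": 0.02, "wz": 0.273},
    {"dx": 0.195, "dy": -0.285, "dz": 0.02, "wz": 0.273},
    {"dx": 0.22, "dy": -0.33, "dz": 0.02, "wz": 0.273},
    {"dx": 0.245, "dy": -0.37, "dz": 0.02, "wz": 0.273},
    {"dx": 0.26, "dy": -0.41, "dz": 0.02, "wz": 0.273}
  ]
}}

```text
invalid input
```

Call:
{"op": "carry_out", "data": {
  "commands": [
    {"dx": 0.005, "dy": -0.045},
    {"dx": 0.01, "dy": -0.09},
    {"dx": 0.015, "dy": -0.13},
    {"dx": 0.015, "dy": -0.16},
    {"dx": 0.015, "dy": -0.16},
    {"dx": 0.015, "dy": -0.16},
    {"dx": 0.015, "dy": -0.16},
    {"dx": 0.015, "dy": -0.16},
    {"dx": 0.015, "dy": -0.16},
    {"dx": 0.015, "dy": -0.16}
  ]
}}

```text
invalid input
```

```bash
python3 - <<'E'
from h import *
p,D,C,s=shot('wrist','w1'); P=cloud(C,D); Z=P[...,2]
goto(.53,0,.25,81.6)
for z in(.058,.085,.01):
    m=(abs(Z-z)<.006)&(abs(P[...,0]-.6)<.15)&(abs(P[...,1])<.12)
    k,l,stt,_=cv2.connectedComponentsWithStats(m.astype('uint8'))
    for i in np.argsort(-stt[1:,4])[:4]+1:
        q=P[l==i]; print(z,stt[i],q.mean(0).round(4),cv2.minAreaRect(np.float32(q[:,:2]*1000)))
E
```

```text
t 0.2 pos [0.2545 0.5704 0.2298] yawY 65.95 zaxis [-0.001 -0.001 -1.   ] q6 -0.13 gap 0.0872 F [ 0.7 -0.4 -0.1]
d [ 0.2755 -0.5704  0.0202] w [ 0.0011 -0.0005  0.2732] w [-7.0000e-04 -1.6000e-03 -2.8684e+00]
```

View pics/w1.png

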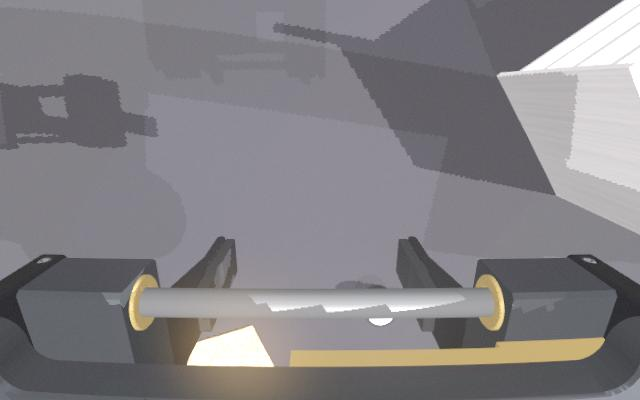

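The wrist view sees only the bench so far, and the fingers cover rows below 240. The moves were refused, probably because of the missing keys, so I'll give every key.

Call:
{"op": "carry_out", "data": {
  "commands": [
    {"dx": 0.03, "dy": -0.04, "dz": 0.01, "wx": 0, "wy": 0, "wz": 0.05},
    {"dx": 0.06, "dy": -0.08, "dz": 0.02, "wx": 0, "wy": 0, "wz": 0.1},
    {"dx": 0.09, "dy": -0.12, "dz": 0.03, "wx": 0, "wy": 0, "wz": 0.15},
    {"dx": 0.12, "dy": -0.16, "dz": 0.04, "wx": 0, "wy": 0, "wz": 0.2},
    {"dx": 0.15, "dy": -0.2, "dz": 0.05, "wx": 0, "wy": 0, "wz": 0.25},
    {"dx": 0.18, "dy": -0.24, "dz": 0.06, "wx": 0, "wy": 0, "wz": 0.273},
    {"dx": 0.21, "dy": -0.28, "dz": 0.07, "wx": 0, "wy": 0, "wz": 0.273},
    {"dx": 0.24, "dy": -0.32, "dz": 0.07, "wx": 0, "wy": 0, "wz": 0.273},
    {"dx": 0.27, "dy": -0.36, "dz": 0.07, "wx": 0, "wy": 0, "wz": 0.273},
    {"dx": 0.29, "dy": -0.4, "dz": 0.07, "wx": 0, "wy": 0, "wz": 0.273}
  ],
  "fingers": 1,
  "squeeze": 10
}}

```text
t: 1.2
tcp_pos: [0.5452, 0.1703, 0.3006]
tcp_rot: [0.23, 3.133, 0.0]
force: [0.7, 0.8, -0.3]
finger_gap: 0.0871
gripper_force: 0.0
```

Call:
{"op": "carry_out", "data": {
  "commands": [
    {"dx": 0.02, "dy": -0.04, "dz": 0, "wx": 0, "wy": 0, "wz": 0},
    {"dx": 0.04, "dy": -0.08, "dz": 0, "wx": 0, "wy": 0, "wz": 0},
    {"dx": 0.05, "dy": -0.12, "dz": 0, "wx": 0, "wy": 0, "wz": 0},
    {"dx": 0.06, "dy": -0.16, "dz": 0, "wx": 0, "wy": 0, "wz": 0},
    {"dx": 0.06, "dy": -0.17, "dz": 0, "wx": 0, "wy": 0, "wz": 0},
    {"dx": 0.06, "dy": -0.17, "dz": 0, "wx": 0, "wy": 0, "wz": 0},
    {"dx": 0.06, "dy": -0.17, "dz": 0, "wx": 0, "wy": 0, "wz": 0},
    {"dx": 0.06, "dy": -0.17, "dz": 0, "wx": 0, "wy": 0, "wz": 0},
    {"dx": 0.06, "dy": -0.17, "dz": 0, "wx": 0, "wy": 0, "wz": 0},
    {"dx": 0.06, "dy": -0.17, "dz": 0, "wx": 0, "wy": 0, "wz": 0}
  ]
}}

```text
t: 2.2
tcp_pos: [0.604, 0.0032, 0.3007]
tcp_rot: [0.228, 3.133, 0.0]
force: [0.2, 0.2, -0.7]
finger_gap: 0.087
gripper_force: 0.0
```

```bash
python3 - <<'E'
from h import *
p,D,C,s=shot('wrist','w1'); P=cloud(C,D); Z=P[...,2]
goto(.53,0,.25,81.6)
for z in(.058,.085,.01):
    m=(abs(Z-z)<.006)&(abs(P[...,0]-.6)<.15)&(abs(P[...,1])<.12)
    k,l,stt,_=cv2.connectedComponentsWithStats(m.astype('uint8'))
    for i in np.argsort(-stt[1:,4])[:4]+1:
        q=P[l==i]; print(z,stt[i],q.mean(0).round(4),cv2.minAreaRect(np.float32(q[:,:2]*1000)))
E
```

```text
t 2.25 pos [0.604  0.003  0.3007] yawY 81.67 zaxis [ 0.  0. -1.] q6 -1.55 gap 0.0869 F [ 0.8  0.4 -0.8]
d [-0.074  -0.003  -0.0507] w [-0.      0.0002 -0.0012] w [-3.0000e-04 -1.0000e-04  3.1404e+00] 
0.058 [  238    87   143   133 16240] [ 0.5907 -0.0033  0.0587] ((594.5990600585938, -3.9736251831054688), (163.01321411132812, 160.90689086914062), 81.68851470947266)
0.058 [315  81   1   1   1] [0.51   0.0149 0.0637] ((509.99395751953125, 14.929204940795898), (0.0, 0.0), 0.0)
0.058 [310  94   1   1   1] [0.523  0.0074 0.0639] ((522.99560546875, 7.351986408233643), (0.0, 0.0), 0.0)
0.085 [270 154  80   4 183] [ 0.5871 -0.0014  0.0867] ((587.4812622070312, -2.9556350708007812), (87.78316497802734, 2.293691635131836), 81.53732299804688)
0.085 [296  73  27   5 135] [0.5039 0.0096 0.0887] ((503.870849609375, 9.62283706665039), (26.95590591430664, 4.056665420532227), 81.74677276611328)
0.085 [269 159   3   8   9] [ 0.5886 -0.0477  0.0905] ((588.7030029296875, -46.946685791015625), (2.3857452869415283, 8.018291473388672), 78.84335327148438)
0.085 [349 159   2   5   7] [0.5996 0.0407 0.0903] ((599.6195068359375, 40.42725372314453), (1.2208739519119263, 4.655646800994873), 82.94091033935547)
0.01 [241  70 139  17 783] [0.5075 0.0073 0.0108] ((504.0921325683594, 9.279289245605469), (175.3597412109375, 19.386295318603516), 81.62348175048828)
0.01 [287  46   1   1   1] [ 0.4618 -0.0135  0.0043] ((461.8041687011719, -13.48391342163086), (0.0, 0.0), 0.0)
0.01 [328  46   1   1   1] [0.4693 0.0371 0.0044] ((469.2674255371094, 37.12126541137695), (0.0, 0.0), 0.0)
0.01 [292  75   1   1   1] [ 0.4975 -0.0122  0.0159] ((497.4935302734375, -12.226253509521484), (0.0, 0.0), 0.0)
```

View pics/w1.png

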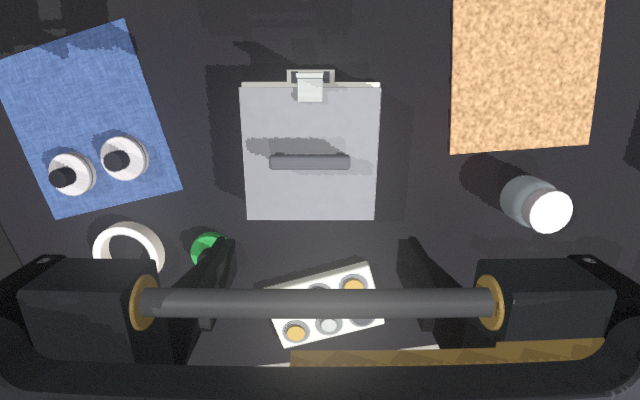

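Wrist view: cover at (238-381, 87-220) with its bar at about (310,161), and the hasp tip at (310,75). Depth gives the cover centre (0.595,-0.004), top z 0.0587 and yaw -8.3°, and the hasp tip (0.504,0.0095,0.0887). Both agree with the top view and the given sizes. Next, the hasp.

Call:
{"op": "carry_out", "data": {
  "commands": [
    {"dx": -0.03, "dy": 0.002, "dz": -0.03, "wx": 0, "wy": 0, "wz": 0},
    {"dx": -0.06, "dy": 0.004, "dz": -0.06, "wx": 0, "wy": 0, "wz": 0},
    {"dx": -0.09, "dy": 0.006, "dz": -0.09, "wx": 0, "wy": 0, "wz": 0},
    {"dx": -0.1, "dy": 0.0065, "dz": -0.12, "wx": 0, "wy": 0, "wz": 0},
    {"dx": -0.1, "dy": 0.0065, "dz": -0.15, "wx": 0, "wy": 0, "wz": 0},
    {"dx": -0.1, "dy": 0.0065, "dz": -0.18, "wx": 0, "wy": 0, "wz": 0},
    {"dx": -0.1, "dy": 0.0065, "dz": -0.2, "wx": 0, "wy": 0, "wz": 0},
    {"dx": -0.1, "dy": 0.0065, "dz": -0.215, "wx": 0, "wy": 0, "wz": 0},
    {"dx": -0.1, "dy": 0.0065, "dz": -0.225, "wx": 0, "wy": 0, "wz": 0},
    {"dx": -0.1, "dy": 0.0065, "dz": -0.225, "wx": 0, "wy": 0, "wz": 0}
  ],
  "fingers": 0.6
}}

```text
t: 3.25
tcp_pos: [0.503, 0.0088, 0.0743]
tcp_rot: [-0.23, -3.131, -0.0]
force: [0.4, 0.1, 1.0]
finger_gap: 0.0525
gripper_force: 0.0
```

Call:
{"op": "carry_out", "data": {
  "commands": [
    {"dx": 0, "dy": 0, "dz": 0, "wx": 0, "wy": 0, "wz": 0},
    {"dx": 0, "dy": 0, "dz": 0, "wx": 0, "wy": 0, "wz": 0},
    {"dx": 0, "dy": 0, "dz": 0, "wx": 0, "wy": 0, "wz": 0},
    {"dx": 0, "dy": 0, "dz": 0, "wx": 0, "wy": 0, "wz": 0},
    {"dx": 0, "dy": 0, "dz": 0, "wx": 0, "wy": 0, "wz": 0},
    {"dx": 0, "dy": 0, "dz": 0, "wx": 0, "wy": 0, "wz": 0},
    {"dx": 0, "dy": 0, "dz": 0, "wx": 0, "wy": 0, "wz": 0},
    {"dx": 0, "dy": 0, "dz": 0, "wx": 0, "wy": 0, "wz": 0},
    {"dx": 0, "dy": 0, "dz": 0, "wx": 0, "wy": 0, "wz": 0},
    {"dx": 0, "dy": 0, "dz": 0, "wx": 0, "wy": 0, "wz": 0}
  ],
  "fingers": 0,
  "squeeze": 8
}}

```text
t: 4.25
tcp_pos: [0.5049, 0.0097, 0.0764]
tcp_rot: [0.231, 3.131, 0.003]
force: [0.5, 6.1, 1.5]
finger_gap: 0.028
gripper_force: 8.0
```

```bash
python3 -c "
from h import *
goto(.504,.0095,.076,81.7)
x=np.array([np.cos(np.radians(-8.3)),np.sin(np.radians(-8.3))])
for a in np.arange(.135,1.36,.135): d=-.074*np.sin(a)*x; print(d.round(4),round(.074*(np.cos(a)-1),4))"
```

```text
t 4.25 pos [0.5049 0.0097 0.0764] yawY 81.58 zaxis [ 0.002  0.002 -1.   ] q6 -1.56 gap 0.028 F [0.5 6.1 1.5]
d [-0.0009 -0.0002 -0.0004] w [-0.002   0.002   0.0021] w [ 3.1000e-03  3.2000e-03 -3.1394e+00] 
[-0.0099  0.0014] -0.0007
[-0.0195  0.0028] -0.0027
[-0.0289  0.0042] -0.006
[-0.0376  0.0055] -0.0105
[-0.0458  0.0067] -0.0162
[-0.053   0.0077] -0.023
[-0.0593  0.0087] -0.0307
[-0.0646  0.0094] -0.0391
[-0.0686  0.01  ] -0.0482
[-0.0714  0.0104] -0.0578
```

Call:
{"op": "carry_out", "data": {
  "commands": [
    {"dx": -0.01, "dy": 0.0024, "dz": -0.001, "wx": 0, "wy": 0, "wz": 0},
    {"dx": -0.0195, "dy": 0.0038, "dz": -0.003, "wx": 0, "wy": 0, "wz": 0},
    {"dx": -0.029, "dy": 0.0052, "dz": -0.006, "wx": 0, "wy": 0, "wz": 0},
    {"dx": -0.0375, "dy": 0.0065, "dz": -0.0105, "wx": 0, "wy": 0, "wz": 0},
    {"dx": -0.046, "dy": 0.0077, "dz": -0.016, "wx": 0, "wy": 0, "wz": 0},
    {"dx": -0.053, "dy": 0.0087, "dz": -0.023, "wx": 0, "wy": 0, "wz": 0},
    {"dx": -0.059, "dy": 0.0097, "dz": -0.031, "wx": 0, "wy": 0, "wz": 0},
    {"dx": -0.0645, "dy": 0.0104, "dz": -0.039, "wx": 0, "wy": 0, "wz": 0},
    {"dx": -0.0685, "dy": 0.011, "dz": -0.048, "wx": 0, "wy": 0, "wz": 0},
    {"dx": -0.0715, "dy": 0.0114, "dz": -0.058, "wx": 0, "wy": 0, "wz": 0}
  ]
}}

```text
t: 5.25
tcp_pos: [0.4321, 0.0205, 0.0173]
tcp_rot: [0.231, 3.132, 0.001]
force: [1.0, 6.0, 11.0]
finger_gap: 0.0278
gripper_force: 8.0
```

Call:
{"op": "carry_out", "data": {
  "commands": [
    {"dx": 0, "dy": 0, "dz": 0, "wx": 0, "wy": 0, "wz": 0},
    {"dx": 0, "dy": 0, "dz": 0, "wx": 0, "wy": 0, "wz": 0},
    {"dx": 0, "dy": 0, "dz": 0, "wx": 0, "wy": 0, "wz": 0},
    {"dx": 0, "dy": 0, "dz": 0, "wx": 0, "wy": 0, "wz": 0},
    {"dx": 0, "dy": 0, "dz": 0.03, "wx": 0, "wy": 0, "wz": 0},
    {"dx": 0, "dy": 0, "dz": 0.06, "wx": 0, "wy": 0, "wz": 0},
    {"dx": 0, "dy": 0, "dz": 0.1, "wx": 0, "wy": 0, "wz": 0},
    {"dx": 0, "dy": 0, "dz": 0.13, "wx": 0, "wy": 0, "wz": 0},
    {"dx": 0, "dy": 0, "dz": 0.16, "wx": 0, "wy": 0, "wz": 0},
    {"dx": 0, "dy": 0, "dz": 0.16, "wx": 0, "wy": 0, "wz": 0}
  ],
  "fingers": 0.6
}}

```text
t: 6.25
tcp_pos: [0.4356, 0.0193, 0.1824]
tcp_rot: [0.23, 3.124, -0.001]
force: [0.3, 0.7, 0.3]
finger_gap: 0.0522
gripper_force: 0.0
```

```bash
python3 - <<'E'
from h import *
goto(.595,-.004,.2,-8.3)
p,D,C,s=shot('wrist','w2'); P=cloud(C,D); Z=P[...,2]
m=(abs(P[...,1]-.015)<.035)&(P[...,0]>.41)&(P[...,0]<.505)&(Z>.012)&(Z<.08)
q=P[m];print(len(q),q.min(0),q.max(0))
E
```

```text
t 6.25 pos [0.4356 0.0193 0.1824] yawY 81.59 zaxis [ 0.009 -0.002 -1.   ] q6 -1.56 gap 0.0522 F [0.3 0.7 0.3]
d [ 0.1594 -0.0233  0.0176] w [ 0.008   0.0056 -1.5689] w [-0.0056  0.008   1.5727] 
2080 [ 0.42438116 -0.01406477  0.01200427] [0.50488068 0.03479991 0.04857182]
```

Call:
{"op": "carry_out", "data": {
  "commands": [
    {"dx": 0.016, "dy": -0.002, "dz": 0.01, "wx": 0, "wy": 0, "wz": -0.14},
    {"dx": 0.032, "dy": -0.005, "dz": 0.02, "wx": 0, "wy": 0, "wz": -0.28},
    {"dx": 0.048, "dy": -0.007, "dz": 0.02, "wx": 0, "wy": 0, "wz": -0.42},
    {"dx": 0.064, "dy": -0.009, "dz": 0.02, "wx": 0, "wy": 0, "wz": -0.56},
    {"dx": 0.08, "dy": -0.012, "dz": 0.02, "wx": 0, "wy": 0, "wz": -0.7},
    {"dx": 0.096, "dy": -0.014, "dz": 0.02, "wx": 0, "wy": 0, "wz": -0.84},
    {"dx": 0.112, "dy": -0.016, "dz": 0.02, "wx": 0, "wy": 0, "wz": -0.98},
    {"dx": 0.128, "dy": -0.019, "dz": 0.02, "wx": 0, "wy": 0, "wz": -1.12},
    {"dx": 0.144, "dy": -0.021, "dz": 0.02, "wx": 0, "wy": 0, "wz": -1.26},
    {"dx": 0.16, "dy": -0.0235, "dz": 0.02, "wx": 0, "wy": 0, "wz": -1.4}
  ]
}}

```text
t: 7.3
tcp_pos: [0.5921, -0.0037, 0.1954]
tcp_rot: [-2.199, -2.24, 0.003]
force: [0.5, 0.1, -0.3]
finger_gap: 0.0522
gripper_force: 0.0
```

Call:
{"op": "carry_out", "data": {
  "commands": [
    {"dx": 0, "dy": 0, "dz": 0, "wx": 0, "wy": 0, "wz": -0.1},
    {"dx": 0, "dy": 0, "dz": 0, "wx": 0, "wy": 0, "wz": -0.17},
    {"dx": 0, "dy": 0, "dz": 0, "wx": 0, "wy": 0, "wz": -0.17},
    {"dx": 0, "dy": 0, "dz": -0.03, "wx": 0, "wy": 0, "wz": -0.17},
    {"dx": 0, "dy": 0, "dz": -0.04, "wx": 0, "wy": 0, "wz": -0.17},
    {"dx": 0, "dy": 0, "dz": -0.04, "wx": 0, "wy": 0, "wz": -0.17},
    {"dx": 0, "dy": 0, "dz": -0.04, "wx": 0, "wy": 0, "wz": -0.17},
    {"dx": 0, "dy": 0, "dz": -0.04, "wx": 0, "wy": 0, "wz": -0.17},
    {"dx": 0, "dy": 0, "dz": -0.04, "wx": 0, "wy": 0, "wz": -0.17},
    {"dx": 0, "dy": 0, "dz": -0.04, "wx": 0, "wy": 0, "wz": -0.17}
  ]
}}

```text
t: 8.3
tcp_pos: [0.5931, -0.0037, 0.1585]
tcp_rot: [2.377, 2.053, 0.001]
force: [-0.2, 0.6, 1.2]
finger_gap: 0.0526
gripper_force: 0.0
```

```bash
python3 - <<'E'
from h import *
goto(.5952,-.004,.074,-8.3)
E
```

```text
t 8.3 pos [ 0.5931 -0.0037  0.1585] yawY -8.36 zaxis [ 0.001 -0.    -1.   ] q6 0.01 gap 0.0526 F [-0.2  0.6  1.2]
d [ 0.0021 -0.0003 -0.0845] w [0.0002 0.0015 0.001 ] w [ 2.3000e-03 -4.0000e-04 -3.1406e+00]
```

Call:
{"op": "carry_out", "data": {
  "commands": [
    {"dx": 0.002, "dy": 0, "dz": -0.02, "wx": 0, "wy": 0, "wz": 0},
    {"dx": 0.002, "dy": 0, "dz": -0.04, "wx": 0, "wy": 0, "wz": 0},
    {"dx": 0.002, "dy": 0, "dz": -0.06, "wx": 0, "wy": 0, "wz": 0},
    {"dx": 0.002, "dy": 0, "dz": -0.075, "wx": 0, "wy": 0, "wz": 0},
    {"dx": 0.002, "dy": 0, "dz": -0.085, "wx": 0, "wy": 0, "wz": 0},
    {"dx": 0.002, "dy": 0, "dz": -0.085, "wx": 0, "wy": 0, "wz": 0},
    {"dx": 0.002, "dy": 0, "dz": -0.085, "wx": 0, "wy": 0, "wz": 0},
    {"dx": 0.002, "dy": 0, "dz": -0.085, "wx": 0, "wy": 0, "wz": 0},
    {"dx": 0.002, "dy": 0, "dz": -0.085, "wx": 0, "wy": 0, "wz": 0},
    {"dx": 0.002, "dy": 0, "dz": -0.085, "wx": 0, "wy": 0, "wz": 0}
  ]
}}

```text
t: 9.3
tcp_pos: [0.5951, -0.0037, 0.0733]
tcp_rot: [2.377, 2.053, 0.001]
force: [0.1, 0.5, 0.1]
finger_gap: 0.0523
gripper_force: 0.0
```

Call:
{"op": "carry_out", "data": {
  "commands": [
    {"dx": 0, "dy": 0, "dz": 0, "wx": 0, "wy": 0, "wz": 0},
    {"dx": 0, "dy": 0, "dz": 0, "wx": 0, "wy": 0, "wz": 0},
    {"dx": 0, "dy": 0, "dz": 0, "wx": 0, "wy": 0, "wz": 0},
    {"dx": 0, "dy": 0, "dz": 0, "wx": 0, "wy": 0, "wz": 0},
    {"dx": 0, "dy": 0, "dz": 0, "wx": 0, "wy": 0, "wz": 0},
    {"dx": 0, "dy": 0, "dz": 0, "wx": 0, "wy": 0, "wz": 0},
    {"dx": 0, "dy": 0, "dz": 0, "wx": 0, "wy": 0, "wz": 0},
    {"dx": 0, "dy": 0, "dz": 0, "wx": 0, "wy": 0, "wz": 0},
    {"dx": 0, "dy": 0, "dz": 0.005, "wx": 0, "wy": 0, "wz": 0},
    {"dx": 0, "dy": 0, "dz": 0.01, "wx": 0, "wy": 0, "wz": 0}
  ],
  "fingers": 0,
  "squeeze": 50
}}

```text
t: 10.3
tcp_pos: [0.5935, -0.0035, 0.0818]
tcp_rot: [-2.376, -2.052, 0.003]
force: [-0.8, -0.1, -4.9]
finger_gap: 0.0162
gripper_force: 5.0
```

```bash
python3 - <<'E'
from h import *
goto(.527,.294,.150,-6)
E
```

```text
t 10.3 pos [ 0.5935 -0.0035  0.0818] yawY -8.37 zaxis [-0.002  0.    -1.   ] q6 0.01 gap 0.0162 F [-0.8 -0.1 -4.9]
d [-0.0665  0.2975  0.0682] w [-0.0003 -0.0024  0.0413] w [-3.7000e-03  4.0000e-04 -3.1003e+00]
```

Call:
{"op": "carry_out", "data": {
  "commands": [
    {"dx": 0, "dy": 0, "dz": 0, "wx": 0, "wy": 0, "wz": 0},
    {"dx": 0, "dy": 0, "dz": 0, "wx": 0, "wy": 0, "wz": 0},
    {"dx": 0, "dy": 0, "dz": 0, "wx": 0, "wy": 0, "wz": 0},
    {"dx": 0, "dy": 0, "dz": 0, "wx": 0, "wy": 0, "wz": 0},
    {"dx": 0, "dy": 0, "dz": 0, "wx": 0, "wy": 0, "wz": 0},
    {"dx": 0, "dy": 0, "dz": 0, "wx": 0, "wy": 0, "wz": 0},
    {"dx": 0, "dy": 0, "dz": 0, "wx": 0, "wy": 0, "wz": 0},
    {"dx": 0, "dy": 0, "dz": 0, "wx": 0, "wy": 0, "wz": 0},
    {"dx": 0, "dy": 0, "dz": 0, "wx": 0, "wy": 0, "wz": 0},
    {"dx": 0, "dy": 0, "dz": 0, "wx": 0, "wy": 0, "wz": 0}
  ],
  "fingers": 0,
  "squeeze": 50
}}

```text
t: 11.3
tcp_pos: [0.5946, -0.0036, 0.0825]
tcp_rot: [-2.378, -2.053, 0.0]
force: [0.5, -0.0, -4.6]
finger_gap: 0.0153
gripper_force: 50.0
```

Call:
{"op": "carry_out", "data": {
  "commands": [
    {"dx": 0, "dy": 0, "dz": 0.02, "wx": 0, "wy": 0, "wz": 0},
    {"dx": 0, "dy": 0, "dz": 0.045, "wx": 0, "wy": 0, "wz": 0},
    {"dx": 0, "dy": 0.01, "dz": 0.065, "wx": 0, "wy": 0, "wz": 0},
    {"dx": -0.01, "dy": 0.035, "dz": 0.068, "wx": 0, "wy": 0, "wz": 0},
    {"dx": -0.015, "dy": 0.07, "dz": 0.068, "wx": 0, "wy": 0, "wz": 0.01},
    {"dx": -0.025, "dy": 0.11, "dz": 0.068, "wx": 0, "wy": 0, "wz": 0.02},
    {"dx": -0.035, "dy": 0.15, "dz": 0.068, "wx": 0, "wy": 0, "wz": 0.03},
    {"dx": -0.045, "dy": 0.19, "dz": 0.068, "wx": 0, "wy": 0, "wz": 0.04},
    {"dx": -0.055, "dy": 0.23, "dz": 0.068, "wx": 0, "wy": 0, "wz": 0.04},
    {"dx": -0.062, "dy": 0.265, "dz": 0.068, "wx": 0, "wy": 0, "wz": 0.04}
  ]
}}

```text
t: 12.3
tcp_pos: [0.5316, 0.2634, 0.1506]
tcp_rot: [-2.335, -2.101, -0.0]
force: [0.4, 0.5, -5.3]
finger_gap: 0.0151
gripper_force: 50.0
```

Call:
{"op": "carry_out", "data": {
  "commands": [
    {"dx": -0.004, "dy": 0.02, "dz": 0, "wx": 0, "wy": 0, "wz": 0},
    {"dx": -0.0055, "dy": 0.0325, "dz": 0, "wx": 0, "wy": 0, "wz": 0},
    {"dx": -0.0055, "dy": 0.0325, "dz": -0.02, "wx": 0, "wy": 0, "wz": 0},
    {"dx": -0.0055, "dy": 0.0325, "dz": -0.04, "wx": 0, "wy": 0, "wz": 0},
    {"dx": -0.0055, "dy": 0.0325, "dz": -0.06, "wx": 0, "wy": 0, "wz": 0},
    {"dx": -0.0055, "dy": 0.0325, "dz": -0.07, "wx": 0, "wy": 0, "wz": 0},
    {"dx": -0.0055, "dy": 0.0325, "dz": -0.075, "wx": 0, "wy": 0, "wz": 0},
    {"dx": -0.0055, "dy": 0.0325, "dz": -0.079, "wx": 0, "wy": 0, "wz": 0},
    {"dx": -0.0055, "dy": 0.0325, "dz": -0.081, "wx": 0, "wy": 0, "wz": 0},
    {"dx": -0.0055, "dy": 0.0325, "dz": -0.082, "wx": 0, "wy": 0, "wz": 0}
  ]
}}

```text
t: 13.3
tcp_pos: [0.5277, 0.294, 0.0692]
tcp_rot: [2.336, 2.1, 0.002]
force: [0.6, -0.8, -4.5]
finger_gap: 0.0156
gripper_force: 50.0
```

```bash
python3 - <<'E'
from h import *
goto(.527,.294,.067,-6)
p,D,C,s=shot('top','t2'); P=cloud(C,D); Z=P[...,2]
p,D,C,s=shot('side','s2')
E
```

```text
t 13.3 pos [0.5277 0.294  0.0692] yawY -6.08 zaxis [ 0.001  0.    -1.   ] q6 0.48 gap 0.0156 F [ 0.6 -0.8 -4.5]
d [-0.0007 -0.     -0.0022] w [-0.0004  0.0012  0.0014] w [ 1.8000e-03  7.0000e-04 -3.1402e+00]
```

Call:
{"op": "carry_out", "data": {
  "commands": [
    {"dx": 0, "dy": 0, "dz": -0.001, "wx": 0, "wy": 0, "wz": 0},
    {"dx": 0, "dy": 0, "dz": -0.002, "wx": 0, "wy": 0, "wz": 0},
    {"dx": 0, "dy": 0, "dz": -0.003, "wx": 0, "wy": 0, "wz": 0},
    {"dx": 0, "dy": 0, "dz": -0.003, "wx": 0, "wy": 0, "wz": 0},
    {"dx": 0, "dy": 0, "dz": -0.003, "wx": 0, "wy": 0, "wz": 0},
    {"dx": 0, "dy": 0, "dz": -0.003, "wx": 0, "wy": 0, "wz": 0},
    {"dx": 0, "dy": 0, "dz": -0.003, "wx": 0, "wy": 0, "wz": 0},
    {"dx": 0, "dy": 0, "dz": -0.003, "wx": 0, "wy": 0, "wz": 0},
    {"dx": 0, "dy": 0, "dz": -0.003, "wx": 0, "wy": 0, "wz": 0},
    {"dx": 0, "dy": 0, "dz": -0.003, "wx": 0, "wy": 0, "wz": 0}
  ]
}}

```text
t: 14.4
tcp_pos: [0.5271, 0.2939, 0.0656]
tcp_rot: [2.336, 2.101, 0.0]
force: [-0.3, 0.9, -3.3]
finger_gap: 0.0155
gripper_force: 50.0
```

Call:
{"op": "carry_out", "data": {
  "commands": [
    {"dx": 0, "dy": 0, "dz": 0, "wx": 0, "wy": 0, "wz": 0},
    {"dx": 0, "dy": 0, "dz": 0, "wx": 0, "wy": 0, "wz": 0},
    {"dx": 0, "dy": 0, "dz": 0, "wx": 0, "wy": 0, "wz": 0},
    {"dx": 0, "dy": 0, "dz": 0, "wx": 0, "wy": 0, "wz": 0},
    {"dx": 0, "dy": 0, "dz": 0.02, "wx": 0, "wy": 0, "wz": 0},
    {"dx": 0, "dy": 0, "dz": 0.05, "wx": 0, "wy": 0, "wz": 0},
    {"dx": 0, "dy": 0, "dz": 0.09, "wx": 0, "wy": 0, "wz": 0},
    {"dx": 0, "dy": -0.01, "dz": 0.13, "wx": 0, "wy": 0, "wz": 0},
    {"dx": 0.005, "dy": -0.02, "dz": 0.17, "wx": 0, "wy": 0, "wz": 0},
    {"dx": 0.01, "dy": -0.04, "dz": 0.21, "wx": 0, "wy": 0, "wz": 0}
  ],
  "fingers": 0.6,
  "squeeze": 20
}}

```text
t: 15.4
tcp_pos: [0.5368, 0.2543, 0.2775]
tcp_rot: [-2.334, -2.102, -0.001]
force: [0.6, 0.2, 0.0]
finger_gap: 0.0523
gripper_force: 0.0
```

Call:
{"op": "carry_out", "data": {
  "commands": [
    {"dx": 0.01, "dy": -0.04, "dz": 0.02, "wx": 0, "wy": 0, "wz": -0.01},
    {"dx": 0.02, "dy": -0.08, "dz": 0.025, "wx": 0, "wy": 0, "wz": -0.02},
    {"dx": 0.03, "dy": -0.12, "dz": 0.025, "wx": 0, "wy": 0, "wz": -0.04},
    {"dx": 0.04, "dy": -0.16, "dz": 0.025, "wx": 0, "wy": 0, "wz": -0.04},
    {"dx": 0.05, "dy": -0.2, "dz": 0.025, "wx": 0, "wy": 0, "wz": -0.04},
    {"dx": 0.06, "dy": -0.235, "dz": 0.025, "wx": 0, "wy": 0, "wz": -0.04},
    {"dx": 0.06, "dy": -0.255, "dz": 0.025, "wx": 0, "wy": 0, "wz": -0.04},
    {"dx": 0.06, "dy": -0.255, "dz": 0.025, "wx": 0, "wy": 0, "wz": -0.04},
    {"dx": 0.06, "dy": -0.255, "dz": 0.025, "wx": 0, "wy": 0, "wz": -0.04},
    {"dx": 0.06, "dy": -0.255, "dz": 0.025, "wx": 0, "wy": 0, "wz": -0.04}
  ]
}}

```text
t: 16.4
tcp_pos: [0.597, -0.0001, 0.3007]
tcp_rot: [-2.376, -2.054, -0.001]
force: [0.2, 0.0, -0.3]
finger_gap: 0.0523
gripper_force: 0.0
```

```bash
python3 - <<'E'
from h import *
p,D,C,s=shot('wrist','w3'); P=cloud(C,D); Z=P[...,2]
goto(.57,-.25,.30,-8.3)
m=(Z>.006)&(Z<.03)&(abs(P[...,0]-.595)<.11)&(abs(P[...,1]+.004)<.11)
q=P[m];print(len(q),cv2.minAreaRect(np.float32(q[:,:2]*1000)))
cv2.imwrite('pics/w3c.png',cv2.resize(p[60:260,200:430],None,fx=3,fy=3,interpolation=cv2.INTER_CUBIC))
E
```

```text
t 16.45 pos [5.970e-01 1.000e-04 3.007e-01] yawY -8.29 zaxis [ 0.  0. -1.] q6 0.01 gap 0.0523 F [0.6 0.3 0.4]
d [-0.027  -0.2501 -0.0007] w [-0.0003  0.0002 -0.0002] w [-3.0000e-04 -5.0000e-04  3.1414e+00] 
17383 ((582.9474487304688, -2.153228759765625), (175.3531494140625, 201.43295288085938), 81.59309387207031)
```

View pics/w3c.png

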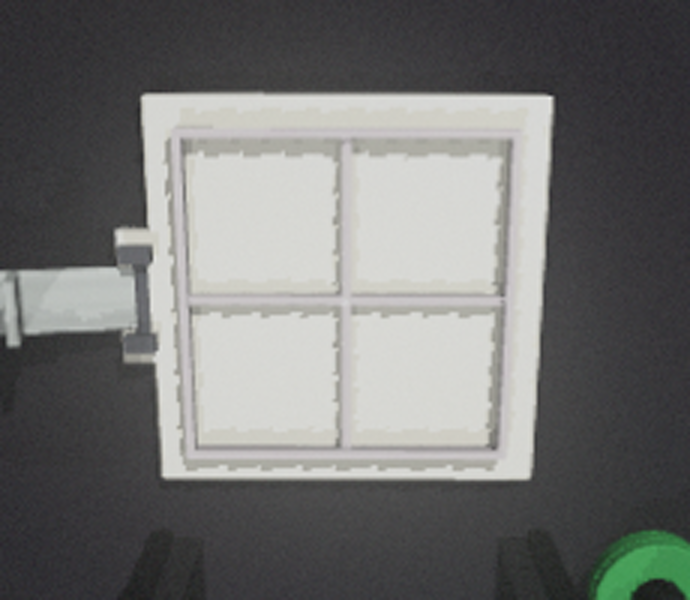

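The hasp is down and the four bays are empty. Plate corners in the crop are (143,95), (553,97), (531,479) and (163,479), with the rib crossing at (345,301).

```bash
python3 - <<'E'
from h import *
T=np.load('pics/w3.npy'); s=r.observe(); C=cam('wrist',s)
f=lambda L:(np.float64(L)+.5)/3-.5+[200,60]
a=atz(C,f([[143,95],[553,97],[531,479],[163,479]]),.010); print(a.round(4), a.mean(0).round(4))
e=a[1]-a[0];e2=a[2]-a[3];print(np.linalg.norm(e),np.linalg.norm(e2),np.linalg.norm(a[0]-a[3]),[np.degrees(np.arctan2(v[1],v[0])).round(2) for v in(e,e2)])
print('cross',atz(C,f([[345,301]]),.016).round(4))
P=cloud(C,T);m=(P[...,2]>.006)&(P[...,2]<.025)&(P[...,0]>.495)&(abs(P[...,1])<.12)
c=P[m]; x=np.array([np.cos(np.radians(-8.3)),np.sin(np.radians(-8.3))]);y=np.array([-x[1],x[0]])
u=(c[:,:2]-[.595,-.004])@x;v=(c[:,:2]-[.595,-.004])@y;k=abs(u)<.1
for w in(u[(abs(v)<.08)&(abs(v)>.03)],v[abs(u)<.08]):print(np.percentile(w,[0.1,99.9]).round(4))
# rails via depth: z>15
z=P[...,2][m]; print('plate z',np.median(z))
E
```

```text
[[ 0.5219  0.0952  0.01  ]
 [ 0.6944  0.0693  0.01  ]
 [ 0.6691 -0.103   0.01  ]
 [ 0.4958 -0.0779  0.01  ]] [ 0.5953 -0.0041  0.01  ]
0.17443820635695978 0.17513507625709418 0.1750487042511404 [np.float64(-8.55), np.float64(-8.24)]
cross [[ 0.5942 -0.0042  0.016 ]]
[-0.0882  0.3158]
[-0.0869  0.0879]
plate z 0.011992121248490195
```

Call:
{"op": "carry_out", "data": {
  "commands": [
    {"dx": -0.005, "dy": -0.04, "dz": 0, "wx": 0, "wy": 0, "wz": 0},
    {"dx": -0.01, "dy": -0.08, "dz": 0, "wx": 0, "wy": 0, "wz": 0},
    {"dx": -0.015, "dy": -0.12, "dz": 0, "wx": 0, "wy": 0, "wz": 0},
    {"dx": -0.02, "dy": -0.16, "dz": 0, "wx": 0, "wy": 0, "wz": 0},
    {"dx": -0.025, "dy": -0.2, "dz": 0, "wx": 0, "wy": 0, "wz": 0},
    {"dx": -0.025, "dy": -0.24, "dz": 0, "wx": 0, "wy": 0, "wz": 0},
    {"dx": -0.025, "dy": -0.28, "dz": 0, "wx": 0, "wy": 0, "wz": 0},
    {"dx": -0.025, "dy": -0.28, "dz": 0, "wx": 0, "wy": 0, "wz": 0},
    {"dx": -0.025, "dy": -0.28, "dz": 0, "wx": 0, "wy": 0, "wz": 0},
    {"dx": -0.025, "dy": -0.28, "dz": 0, "wx": 0, "wy": 0, "wz": 0}
  ]
}}

```text
t: 17.45
tcp_pos: [0.5725, -0.2795, 0.3005]
tcp_rot: [-2.375, -2.055, -0.001]
force: [0.4, 0.4, 0.1]
finger_gap: 0.052
gripper_force: 0.0
```

```bash
cat > dish.py <<'E'
from h import *
import sys
p,D,C,s=shot('wrist',sys.argv[1]); P=cloud(C,D); Z=P[...,2]
for z in(.021,.043):
    m=(abs(Z-z)<.005)&(abs(P[...,0]-.55)<.2)&(P[...,1]<-.1)&(P[...,1]>-.46)
    k,l,stt,_=cv2.connectedComponentsWithStats(m.astype('uint8'))
    for i in range(1,k):
        if stt[i,4]>60:q=P[l==i]; print(z,stt[i],q.mean(0).round(4),p[l==i].mean(0).round(),cv2.minEnclosingCircle(np.float32(q[:,:2]*1000)))
E
python3 dish.py w4
```

```text
0.021 [ 400   28   49   52 1452] [ 0.7198 -0.1716  0.0187] [131. 207. 107.] ((721.8837890625, -171.7805938720703), 29.922740936279297)
0.021 [ 286  116   47   47 1320] [ 0.5672 -0.254   0.0216] [244. 241. 243.] ((566.6480712890625, -255.57937622070312), 30.34013557434082)
0.021 [ 383  117   71   75 1844] [ 0.7056 -0.2943  0.0238] [243. 244. 245.] ((708.06201171875, -296.2809143066406), 50.0722541809082)
0.021 [ 304  177   44   43 1112] [ 0.577  -0.3351  0.0215] [242. 239. 241.] ((576.7251586914062, -338.0080261230469), 30.272871017456055)
0.021 [428 218  27  39 600] [ 0.7318 -0.4187  0.0188] [193. 101. 164.] ((741.2373657226562, -421.8312683105469), 29.766746520996094)
0.043 [420  40  22  24 391] [ 0.7222 -0.1715  0.0406] [80. 82. 76.] ((722.5993041992188, -171.47792053222656), 12.954689025878906)
0.043 [299 132  21  21 342] [ 0.5668 -0.2551  0.0436] [123. 111. 110.] ((566.7529296875, -255.6139373779297), 12.798503875732422)
0.043 [317 194  19  20 299] [ 0.5768 -0.3374  0.0434] [122. 110. 109.] ((576.2539672851562, -337.8645324707031), 13.016611099243164)
0.043 [445 236  15  17 199] [ 0.7412 -0.4217  0.0403] [81. 70. 74.] ((743.2455444335938, -422.45458984375), 12.806446075439453)
```

View pics/w4.png

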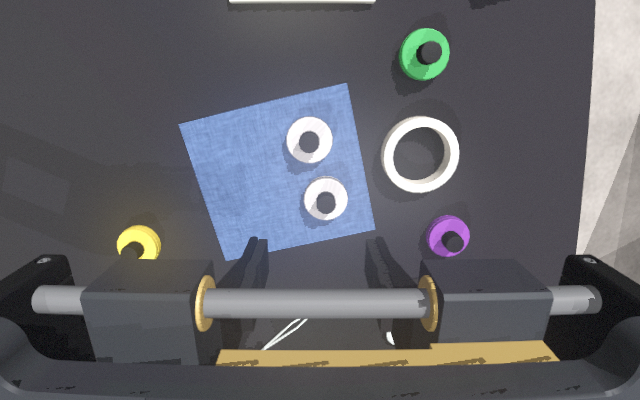

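Wrist view: the dishes are at (310,141) and (326,200) on the mat. Knob A measures (0.5668,-0.2556) and knob B (0.5765,-0.3378), tops at z 0.0435, which matches 3 + 40 mm. The case centre is (0.595,-0.004). Next, grasp A.

Call:
{"op": "carry_out", "data": {
  "commands": [
    {"dx": -0.003, "dy": 0.012, "dz": -0.04, "wx": 0, "wy": 0, "wz": 0},
    {"dx": -0.0055, "dy": 0.024, "dz": -0.08, "wx": 0, "wy": 0, "wz": 0},
    {"dx": -0.0055, "dy": 0.024, "dz": -0.12, "wx": 0, "wy": 0, "wz": 0},
    {"dx": -0.0055, "dy": 0.024, "dz": -0.16, "wx": 0, "wy": 0, "wz": 0},
    {"dx": -0.0055, "dy": 0.024, "dz": -0.195, "wx": 0, "wy": 0, "wz": 0},
    {"dx": -0.0055, "dy": 0.024, "dz": -0.225, "wx": 0, "wy": 0, "wz": 0},
    {"dx": -0.0055, "dy": 0.024, "dz": -0.245, "wx": 0, "wy": 0, "wz": 0},
    {"dx": -0.0055, "dy": 0.024, "dz": -0.26, "wx": 0, "wy": 0, "wz": 0},
    {"dx": -0.0055, "dy": 0.024, "dz": -0.268, "wx": 0, "wy": 0, "wz": 0},
    {"dx": -0.0055, "dy": 0.024, "dz": -0.268, "wx": 0, "wy": 0, "wz": 0}
  ]
}}

```text
t: 18.5
tcp_pos: [0.5664, -0.2562, 0.0319]
tcp_rot: [-2.376, -2.054, 0.001]
force: [-0.1, 0.1, 0.3]
finger_gap: 0.0523
gripper_force: 0.0
```

Call:
{"op": "carry_out", "data": {
  "commands": [
    {"dx": 0, "dy": 0, "dz": 0, "wx": 0, "wy": 0, "wz": 0},
    {"dx": 0, "dy": 0, "dz": 0, "wx": 0, "wy": 0, "wz": 0},
    {"dx": 0, "dy": 0, "dz": 0, "wx": 0, "wy": 0, "wz": 0},
    {"dx": 0, "dy": 0, "dz": 0, "wx": 0, "wy": 0, "wz": 0},
    {"dx": 0, "dy": 0, "dz": 0, "wx": 0, "wy": 0, "wz": 0},
    {"dx": 0, "dy": 0, "dz": 0, "wx": 0, "wy": 0, "wz": 0},
    {"dx": 0, "dy": 0, "dz": 0, "wx": 0, "wy": 0, "wz": 0},
    {"dx": 0, "dy": 0, "dz": 0, "wx": 0, "wy": 0, "wz": 0},
    {"dx": 0, "dy": 0, "dz": 0, "wx": 0, "wy": 0, "wz": 0},
    {"dx": 0, "dy": 0, "dz": 0, "wx": 0, "wy": 0, "wz": 0}
  ],
  "fingers": 0,
  "squeeze": 25
}}

```text
t: 19.5
tcp_pos: [0.5669, -0.2574, 0.0332]
tcp_rot: [2.377, 2.053, 0.0]
force: [-1.1, -0.0, 5.6]
finger_gap: 0.025
gripper_force: 25.0
```

```bash
python3 - <<'E'
from h import *
goto(.5542,-.0346,.10,-8.35)
E
```

```text
t 19.5 pos [ 0.5669 -0.2574  0.0332] yawY -8.37 zaxis [ 0.001 -0.    -1.   ] q6 -0.41 gap 0.025 F [-1.1 -0.   5.6]
d [-0.0127  0.2228  0.0668] w [0.0005 0.0006 0.0003] w [ 1.0000e-03 -8.0000e-04 -3.1413e+00]
```

Call:
{"op": "carry_out", "data": {
  "commands": [
    {"dx": 0, "dy": 0, "dz": 0.02, "wx": 0, "wy": 0, "wz": 0},
    {"dx": 0, "dy": 0, "dz": 0.045, "wx": 0, "wy": 0, "wz": 0},
    {"dx": -0.001, "dy": 0.01, "dz": 0.065, "wx": 0, "wy": 0, "wz": 0},
    {"dx": -0.003, "dy": 0.035, "dz": 0.067, "wx": 0, "wy": 0, "wz": 0},
    {"dx": -0.004, "dy": 0.07, "dz": 0.067, "wx": 0, "wy": 0, "wz": 0},
    {"dx": -0.006, "dy": 0.11, "dz": 0.067, "wx": 0, "wy": 0, "wz": 0},
    {"dx": -0.009, "dy": 0.15, "dz": 0.067, "wx": 0, "wy": 0, "wz": 0},
    {"dx": -0.011, "dy": 0.185, "dz": 0.067, "wx": 0, "wy": 0, "wz": 0},
    {"dx": -0.0125, "dy": 0.21, "dz": 0.067, "wx": 0, "wy": 0, "wz": 0},
    {"dx": -0.0125, "dy": 0.221, "dz": 0.067, "wx": 0, "wy": 0, "wz": 0}
  ]
}}

```text
t: 20.5
tcp_pos: [0.5532, -0.0338, 0.0988]
tcp_rot: [-2.374, -2.055, 0.001]
force: [-0.0, -1.0, -1.3]
finger_gap: 0.025
gripper_force: 25.0
```

Call:
{"op": "carry_out", "data": {
  "commands": [
    {"dx": 0, "dy": 0, "dz": 0, "wx": 0, "wy": 0, "wz": 0},
    {"dx": 0, "dy": 0, "dz": -0.015, "wx": 0, "wy": 0, "wz": 0},
    {"dx": 0, "dy": 0, "dz": -0.03, "wx": 0, "wy": 0, "wz": 0},
    {"dx": 0, "dy": 0, "dz": -0.043, "wx": 0, "wy": 0, "wz": 0},
    {"dx": 0, "dy": 0, "dz": -0.05, "wx": 0, "wy": 0, "wz": 0},
    {"dx": 0, "dy": 0, "dz": -0.055, "wx": 0, "wy": 0, "wz": 0},
    {"dx": 0, "dy": 0, "dz": -0.057, "wx": 0, "wy": 0, "wz": 0},
    {"dx": 0, "dy": 0, "dz": -0.058, "wx": 0, "wy": 0, "wz": 0},
    {"dx": 0, "dy": 0, "dz": -0.059, "wx": 0, "wy": 0, "wz": 0},
    {"dx": 0, "dy": 0, "dz": -0.059, "wx": 0, "wy": 0, "wz": 0}
  ]
}}

```text
t: 21.5
tcp_pos: [0.5544, -0.0361, 0.041]
tcp_rot: [2.377, 2.053, 0.001]
force: [0.3, 0.7, -0.8]
finger_gap: 0.0254
gripper_force: 25.0
```

```bash
python3 - <<'E'
from h import *
goto(.5542,-.0346,.040,-8.35)
E
```

```text
t 21.5 pos [ 0.5544 -0.0361  0.041 ] yawY -8.36 zaxis [ 0.001 -0.    -1.   ] q6 -0.06 gap 0.0254 F [ 0.3  0.7 -0.8]
d [-0.0002  0.0015 -0.001 ] w [0.0002 0.0008 0.0001] w [ 1.2000e-03 -3.0000e-04 -3.1415e+00]
```

Call:
{"op": "carry_out", "data": {
  "commands": [
    {"dx": 0, "dy": 0, "dz": -0.001, "wx": 0, "wy": 0, "wz": 0},
    {"dx": 0, "dy": 0, "dz": -0.0015, "wx": 0, "wy": 0, "wz": 0},
    {"dx": 0, "dy": 0, "dz": -0.002, "wx": 0, "wy": 0, "wz": 0},
    {"dx": 0, "dy": 0, "dz": -0.002, "wx": 0, "wy": 0, "wz": 0},
    {"dx": 0, "dy": 0, "dz": -0.002, "wx": 0, "wy": 0, "wz": 0},
    {"dx": 0, "dy": 0, "dz": -0.002, "wx": 0, "wy": 0, "wz": 0},
    {"dx": 0, "dy": 0, "dz": -0.002, "wx": 0, "wy": 0, "wz": 0},
    {"dx": 0, "dy": 0, "dz": -0.002, "wx": 0, "wy": 0, "wz": 0},
    {"dx": 0, "dy": 0, "dz": -0.002, "wx": 0, "wy": 0, "wz": 0},
    {"dx": 0, "dy": 0, "dz": -0.002, "wx": 0, "wy": 0, "wz": 0}
  ]
}}

```text
t: 22.5
tcp_pos: [0.5546, -0.0361, 0.0402]
tcp_rot: [2.377, 2.053, 0.001]
force: [-3.9, 1.3, 9.1]
finger_gap: 0.0253
gripper_force: 25.0
```

Call:
{"op": "carry_out", "data": {
  "commands": [
    {"dx": 0, "dy": 0, "dz": 0, "wx": 0, "wy": 0, "wz": 0},
    {"dx": 0, "dy": 0, "dz": 0, "wx": 0, "wy": 0, "wz": 0},
    {"dx": 0, "dy": 0, "dz": 0, "wx": 0, "wy": 0, "wz": 0},
    {"dx": 0, "dy": 0, "dz": 0.02, "wx": 0, "wy": 0, "wz": 0},
    {"dx": 0, "dy": 0, "dz": 0.05, "wx": 0, "wy": 0, "wz": 0},
    {"dx": 0.01, "dy": 0.01, "dz": 0.09, "wx": 0, "wy": 0, "wz": 0},
    {"dx": 0.02, "dy": 0.02, "dz": 0.13, "wx": 0, "wy": 0, "wz": 0},
    {"dx": 0.03, "dy": 0.03, "dz": 0.17, "wx": 0, "wy": 0, "wz": 0},
    {"dx": 0.04, "dy": 0.035, "dz": 0.21, "wx": 0, "wy": 0, "wz": 0},
    {"dx": 0.04, "dy": 0.035, "dz": 0.24, "wx": 0, "wy": 0, "wz": 0}
  ],
  "fingers": 0.6
}}

```text
t: 23.5
tcp_pos: [0.5955, -0.0004, 0.2815]
tcp_rot: [2.375, 2.053, 0.004]
force: [1.2, -0.6, -0.4]
finger_gap: 0.0525
gripper_force: 0.0
```

```bash
cat > bays.py <<'E'
from h import *
import sys
p,D,C,s=shot('wrist',sys.argv[1]); P=cloud(C,D); Z=P[...,2]
goto(.5765,-.3378,.3,-8.35)
a=np.radians(-8.35);x=np.array([np.cos(a),np.sin(a)]);y=np.array([-x[1],x[0]])
for z in(.028,.050):
    m=(abs(Z-z)<.004)&(abs(P[...,0]-.595)<.1)&(abs(P[...,1])<.1)
    k,l,stt,_=cv2.connectedComponentsWithStats(m.astype('uint8'))
    for i in range(1,k):
        if stt[i,4]>60:
            q=P[l==i]; (c,rad)=cv2.minEnclosingCircle(np.float32(q[:,:2]*1000)); d=np.array(c)/1000-[.595,-.0042]
            print(z,q[:,2].mean().round(4),'rad',round(rad,1),'case xy mm',(1000*d@np.c_[x,y]).round(1))
cv2.imwrite('pics/'+sys.argv[1]+'c.png',cv2.resize(p[60:260,200:430],None,fx=3,fy=3,interpolation=cv2.INTER_CUBIC))
E
python3 bays.py w5
```

```text
t 23.55 pos [ 0.5971 -0.001   0.287 ] yawY -8.32 zaxis [ 0.01  -0.001 -1.   ] q6 0.01 gap 0.0524 F [ 2.1 -0.4  4. ]
d [-0.0206 -0.3368  0.013 ] w [ 0.0013  0.0103 -0.0005] w [-1.610e-02  2.000e-03  3.141e+00] 
0.028 0.0287 rad 30.0 case xy mm [-34.9 -35.7]
0.05 0.0505 rad 12.8 case xy mm [-34.8 -35.4]
```

View pics/w5c.png

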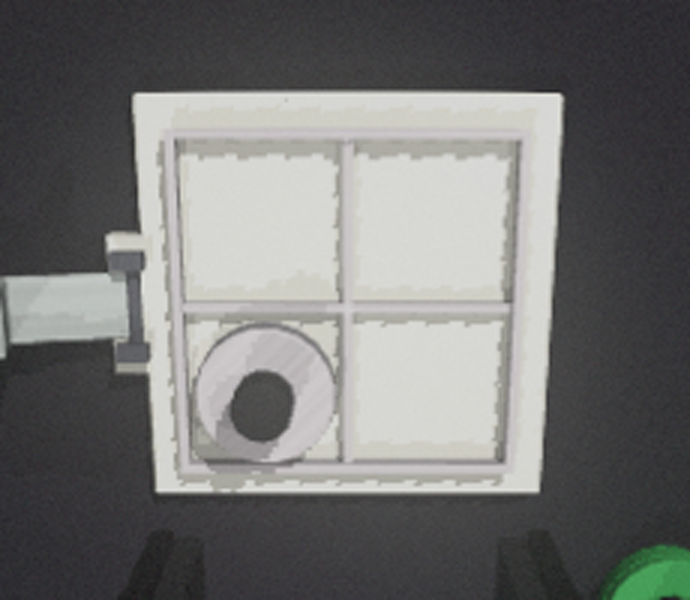

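Dish A is flat in bay 1 at about (264,393), within 1 mm of centre. For B, I re-measure first in case it has been knocked.

Call:
{"op": "carry_out", "data": {
  "commands": [
    {"dx": -0.005, "dy": -0.04, "dz": 0, "wx": 0, "wy": 0, "wz": 0},
    {"dx": -0.01, "dy": -0.08, "dz": 0, "wx": 0, "wy": 0, "wz": 0},
    {"dx": -0.015, "dy": -0.12, "dz": 0, "wx": 0, "wy": 0, "wz": 0},
    {"dx": -0.02, "dy": -0.16, "dz": 0, "wx": 0, "wy": 0, "wz": 0},
    {"dx": -0.02, "dy": -0.2, "dz": 0, "wx": 0, "wy": 0, "wz": 0},
    {"dx": -0.02, "dy": -0.24, "dz": 0, "wx": 0, "wy": 0, "wz": 0},
    {"dx": -0.02, "dy": -0.28, "dz": 0, "wx": 0, "wy": 0, "wz": 0},
    {"dx": -0.02, "dy": -0.32, "dz": 0, "wx": 0, "wy": 0, "wz": 0},
    {"dx": -0.02, "dy": -0.32, "dz": 0, "wx": 0, "wy": 0, "wz": 0},
    {"dx": -0.02, "dy": -0.32, "dz": 0, "wx": 0, "wy": 0, "wz": 0}
  ]
}}

```text
t: 24.55
tcp_pos: [0.5735, -0.3218, 0.2775]
tcp_rot: [-2.378, -2.05, 0.0]
force: [-0.0, 0.6, -1.0]
finger_gap: 0.052
gripper_force: 0.0
```

```bash
python3 dish.py w6; python3 -c "
from h import *
goto(.5765,-.3378,.032,-8.35)"
```

```text
0.021 [ 402    0   51   41 1232] [ 0.7182 -0.1804  0.0187] [133. 209. 109.] ((721.9293212890625, -172.79771423339844), 29.911035537719727)
0.021 [ 382   83   78   82 2201] [ 0.7045 -0.2949  0.0239] [244. 245. 246.] ((708.2871704101562, -296.3204345703125), 49.90138244628906)
0.021 [ 298  149   47   47 1333] [ 0.5771 -0.3358  0.0216] [246. 244. 245.] ((576.6572875976562, -338.2601013183594), 30.266437530517578)
0.021 [432 195  29  42 721] [ 0.7321 -0.4199  0.0186] [203. 106. 173.] ((741.8551025390625, -422.6009826660156), 29.860149383544922)
0.043 [423   0  24  22 426] [ 0.7221 -0.1735  0.0406] [84. 85. 81.] ((722.6289672851562, -172.4258575439453), 13.190847396850586)
0.043 [311 167  21  21 354] [ 0.5768 -0.3377  0.0435] [128. 112. 111.] ((576.8798828125, -338.43023681640625), 12.935455322265625)
0.043 [451 213  16  19 244] [ 0.7414 -0.4219  0.0404] [84. 72. 77.] ((743.9375610351562, -422.67071533203125), 13.069729804992676)
t 24.6 pos [ 0.5738 -0.3208  0.2778] yawY -8.4 zaxis [-0.001  0.001 -1.   ] q6 -0.48 gap 0.0522 F [0.  0.4 0.1]
d [ 0.0027 -0.017  -0.2458] w [-0.0012 -0.0008  0.0008] w [-1.3000e-03  1.9000e-03 -3.1408e+00]
```

Not moved: B is at (0.5768,-0.338).

Call:
{"op": "carry_out", "data": {
  "commands": [
    {"dx": 0.003, "dy": -0.01, "dz": -0.04, "wx": 0, "wy": 0, "wz": 0},
    {"dx": 0.003, "dy": -0.017, "dz": -0.08, "wx": 0, "wy": 0, "wz": 0},
    {"dx": 0.003, "dy": -0.017, "dz": -0.12, "wx": 0, "wy": 0, "wz": 0},
    {"dx": 0.003, "dy": -0.017, "dz": -0.155, "wx": 0, "wy": 0, "wz": 0},
    {"dx": 0.003, "dy": -0.017, "dz": -0.19, "wx": 0, "wy": 0, "wz": 0},
    {"dx": 0.003, "dy": -0.017, "dz": -0.215, "wx": 0, "wy": 0, "wz": 0},
    {"dx": 0.003, "dy": -0.017, "dz": -0.23, "wx": 0, "wy": 0, "wz": 0},
    {"dx": 0.003, "dy": -0.017, "dz": -0.24, "wx": 0, "wy": 0, "wz": 0},
    {"dx": 0.003, "dy": -0.017, "dz": -0.245, "wx": 0, "wy": 0, "wz": 0},
    {"dx": 0.003, "dy": -0.017, "dz": -0.245, "wx": 0, "wy": 0, "wz": 0}
  ]
}}

```text
t: 25.6
tcp_pos: [0.5775, -0.338, 0.034]
tcp_rot: [2.377, 2.054, 0.0]
force: [-0.2, 0.2, 0.9]
finger_gap: 0.0522
gripper_force: 0.0
```

Call:
{"op": "carry_out", "data": {
  "commands": [
    {"dx": 0, "dy": 0, "dz": 0, "wx": 0, "wy": 0, "wz": 0},
    {"dx": 0, "dy": 0, "dz": 0, "wx": 0, "wy": 0, "wz": 0},
    {"dx": 0, "dy": 0, "dz": 0, "wx": 0, "wy": 0, "wz": 0},
    {"dx": 0, "dy": 0, "dz": 0, "wx": 0, "wy": 0, "wz": 0},
    {"dx": 0, "dy": 0, "dz": 0, "wx": 0, "wy": 0, "wz": 0},
    {"dx": 0, "dy": 0, "dz": 0, "wx": 0, "wy": 0, "wz": 0},
    {"dx": 0, "dy": 0, "dz": 0, "wx": 0, "wy": 0, "wz": 0},
    {"dx": 0, "dy": 0, "dz": 0, "wx": 0, "wy": 0, "wz": 0},
    {"dx": 0, "dy": 0, "dz": 0, "wx": 0, "wy": 0, "wz": 0},
    {"dx": 0, "dy": 0, "dz": 0, "wx": 0, "wy": 0, "wz": 0}
  ],
  "fingers": 0,
  "squeeze": 25
}}

```text
t: 26.6
tcp_pos: [0.5773, -0.3384, 0.034]
tcp_rot: [2.377, 2.053, -0.0]
force: [-0.4, 0.3, 5.2]
finger_gap: 0.0251
gripper_force: 25.0
```

```bash
python3 - <<'E'
from h import *
goto(.6254,-.0450,.10,-8.35)
E
```

```text
t 26.6 pos [ 0.5773 -0.3384  0.034 ] yawY -8.37 zaxis [ 0. -0. -1.] q6 -0.5 gap 0.0251 F [-0.4  0.3  5.2]
d [0.0481 0.2934 0.066 ] w [0.0005 0.0004 0.0003] w [ 6.0000e-04 -7.0000e-04 -3.1413e+00]
```

Call:
{"op": "carry_out", "data": {
  "commands": [
    {"dx": 0, "dy": 0, "dz": 0.025, "wx": 0, "wy": 0, "wz": 0},
    {"dx": 0, "dy": 0, "dz": 0.055, "wx": 0, "wy": 0, "wz": 0},
    {"dx": 0.002, "dy": 0.015, "dz": 0.067, "wx": 0, "wy": 0, "wz": 0},
    {"dx": 0.008, "dy": 0.05, "dz": 0.067, "wx": 0, "wy": 0, "wz": 0},
    {"dx": 0.015, "dy": 0.09, "dz": 0.067, "wx": 0, "wy": 0, "wz": 0},
    {"dx": 0.022, "dy": 0.13, "dz": 0.067, "wx": 0, "wy": 0, "wz": 0},
    {"dx": 0.029, "dy": 0.17, "dz": 0.067, "wx": 0, "wy": 0, "wz": 0},
    {"dx": 0.036, "dy": 0.21, "dz": 0.067, "wx": 0, "wy": 0, "wz": 0},
    {"dx": 0.043, "dy": 0.25, "dz": 0.067, "wx": 0, "wy": 0, "wz": 0},
    {"dx": 0.047, "dy": 0.28, "dz": 0.067, "wx": 0, "wy": 0, "wz": 0}
  ]
}}

```text
t: 27.6
tcp_pos: [0.6233, -0.0542, 0.0993]
tcp_rot: [-2.375, -2.054, 0.0]
force: [-0.4, 0.0, 0.1]
finger_gap: 0.0254
gripper_force: 25.0
```

Call:
{"op": "carry_out", "data": {
  "commands": [
    {"dx": 0.001, "dy": 0.013, "dz": 0, "wx": 0, "wy": 0, "wz": 0},
    {"dx": 0.001, "dy": 0.013, "dz": 0, "wx": 0, "wy": 0, "wz": 0},
    {"dx": 0.001, "dy": 0.013, "dz": -0.015, "wx": 0, "wy": 0, "wz": 0},
    {"dx": 0.001, "dy": 0.013, "dz": -0.03, "wx": 0, "wy": 0, "wz": 0},
    {"dx": 0.001, "dy": 0.013, "dz": -0.043, "wx": 0, "wy": 0, "wz": 0},
    {"dx": 0.001, "dy": 0.013, "dz": -0.051, "wx": 0, "wy": 0, "wz": 0},
    {"dx": 0.001, "dy": 0.013, "dz": -0.056, "wx": 0, "wy": 0, "wz": 0},
    {"dx": 0.001, "dy": 0.013, "dz": -0.059, "wx": 0, "wy": 0, "wz": 0},
    {"dx": 0.001, "dy": 0.013, "dz": -0.06, "wx": 0, "wy": 0, "wz": 0},
    {"dx": 0.001, "dy": 0.013, "dz": -0.061, "wx": 0, "wy": 0, "wz": 0}
  ]
}}

```text
t: 28.6
tcp_pos: [0.6253, -0.0455, 0.041]
tcp_rot: [2.377, 2.053, -0.0]
force: [-7.8, -0.3, 12.5]
finger_gap: 0.0252
gripper_force: 25.0
```

Call:
{"op": "carry_out", "data": {
  "commands": [
    {"dx": 0, "dy": 0, "dz": 0, "wx": 0, "wy": 0, "wz": 0},
    {"dx": 0, "dy": 0, "dz": 0, "wx": 0, "wy": 0, "wz": 0},
    {"dx": 0, "dy": 0, "dz": 0, "wx": 0, "wy": 0, "wz": 0},
    {"dx": 0, "dy": 0, "dz": 0, "wx": 0, "wy": 0, "wz": 0},
    {"dx": 0, "dy": 0, "dz": 0, "wx": 0, "wy": 0, "wz": 0},
    {"dx": 0, "dy": 0, "dz": 0, "wx": 0, "wy": 0, "wz": 0},
    {"dx": 0, "dy": 0, "dz": 0, "wx": 0, "wy": 0, "wz": 0},
    {"dx": 0, "dy": 0, "dz": 0, "wx": 0, "wy": 0, "wz": 0},
    {"dx": 0, "dy": 0, "dz": 0, "wx": 0, "wy": 0, "wz": 0},
    {"dx": 0, "dy": 0, "dz": 0, "wx": 0, "wy": 0, "wz": 0}
  ]
}}

```text
t: 29.6
tcp_pos: [0.6256, -0.0454, 0.041]
tcp_rot: [2.376, 2.053, 0.001]
force: [-2.5, -0.1, 5.2]
finger_gap: 0.0251
gripper_force: 25.0
```

Call:
{"op": "carry_out", "data": {
  "commands": [
    {"dx": 0, "dy": 0, "dz": 0, "wx": 0, "wy": 0, "wz": 0},
    {"dx": 0, "dy": 0, "dz": 0, "wx": 0, "wy": 0, "wz": 0},
    {"dx": 0, "dy": 0, "dz": 0, "wx": 0, "wy": 0, "wz": 0},
    {"dx": 0, "dy": 0, "dz": 0.02, "wx": 0, "wy": 0, "wz": 0},
    {"dx": 0, "dy": 0, "dz": 0.055, "wx": 0, "wy": 0, "wz": 0},
    {"dx": -0.01, "dy": 0.01, "dz": 0.1, "wx": 0, "wy": 0, "wz": 0},
    {"dx": -0.02, "dy": 0.03, "dz": 0.145, "wx": 0, "wy": 0, "wz": 0},
    {"dx": -0.03, "dy": 0.045, "dz": 0.19, "wx": 0, "wy": 0, "wz": 0},
    {"dx": -0.03, "dy": 0.045, "dz": 0.23, "wx": 0, "wy": 0, "wz": 0},
    {"dx": -0.03, "dy": 0.045, "dz": 0.26, "wx": 0, "wy": 0, "wz": 0}
  ],
  "fingers": 0.6
}}

```text
t: 30.6
tcp_pos: [0.5956, 0.0005, 0.3033]
tcp_rot: [2.374, 2.053, 0.004]
force: [0.0, 0.8, 0.3]
finger_gap: 0.0522
gripper_force: 0.0
```

Call:
{"op": "carry_out", "data": {
  "commands": [
    {"dx": 0, "dy": 0, "dz": 0, "wx": 0, "wy": 0, "wz": 0},
    {"dx": 0, "dy": 0, "dz": 0, "wx": 0, "wy": 0, "wz": 0},
    {"dx": 0, "dy": 0, "dz": 0, "wx": 0, "wy": 0, "wz": 0},
    {"dx": 0, "dy": 0, "dz": 0, "wx": 0, "wy": 0, "wz": 0},
    {"dx": 0, "dy": 0, "dz": 0, "wx": 0, "wy": 0, "wz": 0},
    {"dx": 0, "dy": 0, "dz": 0, "wx": 0, "wy": 0, "wz": 0},
    {"dx": 0, "dy": 0, "dz": 0, "wx": 0, "wy": 0, "wz": 0},
    {"dx": 0, "dy": 0, "dz": 0, "wx": 0, "wy": 0, "wz": 0},
    {"dx": 0, "dy": 0, "dz": 0, "wx": 0, "wy": 0, "wz": 0},
    {"dx": 0, "dy": 0, "dz": 0, "wx": 0, "wy": 0, "wz": 0}
  ]
}}

```text
t: 31.6
tcp_pos: [0.5951, -0.0001, 0.2996]
tcp_rot: [2.377, 2.053, 0.0]
force: [-0.5, -0.2, -0.4]
finger_gap: 0.0523
gripper_force: 0.0
```

```bash
python3 bays.py w7; python3 - <<'E'
from h import *
p,D,C,s=shot('top','t3');P=cloud(C,D);Z=P[...,2]
m=(abs(Z-.051)<.006)&(abs(P[...,0]-.53)<.15)&(abs(P[...,1]-.294)<.15)
q=P[m];print('cover(top)',q[:,2].mean(),cv2.minAreaRect(np.float32(q[:,:2]*1000)))
m=(Z>.012)&(abs(P[...,0]-.52)<.11)&(abs(P[...,1]+.3)<.11); print('left on mat px',m.sum())
E
```

```text
t 31.65 pos [ 5.951e-01 -1.000e-04  2.996e-01] yawY -8.37 zaxis [ 0. -0. -1.] q6 0.01 gap 0.052 F [0.1 0.  0.4]
d [-0.0186 -0.3377  0.0004] w [0.     0.0001 0.0003] w [ 1.0000e-04 -1.0000e-04 -3.1413e+00] 
0.028 0.0287 rad 30.2 case xy mm [-35.4 -35.4]
0.028 0.0286 rad 29.8 case xy mm [ 36.5 -36.1]
0.05 0.0506 rad 12.8 case xy mm [-34.8 -35.4]
0.05 0.0504 rad 12.9 case xy mm [ 36.5 -36.4]
cover(top) 0.05224841509842419 ((564.2362670898438, 307.3120422363281), (134.2493133544922, 233.507080078125), 84.46245574951172)
left on mat px 3
```

View pics/w7c.png

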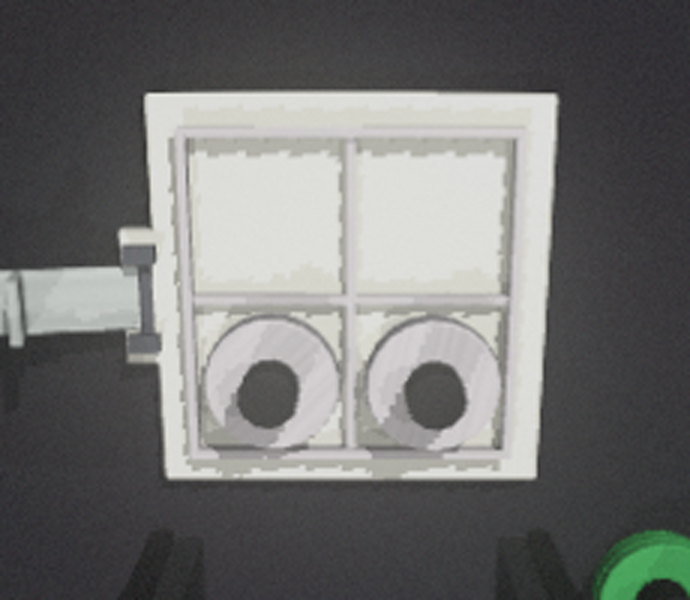

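Both dishes sit flat and centred, at (270,383) and (433,383), and nothing is left on the mat. I'll fetch the cover now.

Call:
{"op": "carry_out", "data": {
  "commands": [
    {"dx": -0.009, "dy": 0.04, "dz": 0, "wx": 0, "wy": 0, "wz": 0.01},
    {"dx": -0.018, "dy": 0.08, "dz": -0.01, "wx": 0, "wy": 0, "wz": 0.02},
    {"dx": -0.027, "dy": 0.12, "dz": -0.03, "wx": 0, "wy": 0, "wz": 0.03},
    {"dx": -0.036, "dy": 0.16, "dz": -0.05, "wx": 0, "wy": 0, "wz": 0.04},
    {"dx": -0.045, "dy": 0.2, "dz": -0.07, "wx": 0, "wy": 0, "wz": 0.04},
    {"dx": -0.054, "dy": 0.24, "dz": -0.09, "wx": 0, "wy": 0, "wz": 0.04},
    {"dx": -0.063, "dy": 0.275, "dz": -0.11, "wx": 0, "wy": 0, "wz": 0.04},
    {"dx": -0.0675, "dy": 0.294, "dz": -0.14, "wx": 0, "wy": 0, "wz": 0.04},
    {"dx": -0.0675, "dy": 0.294, "dz": -0.15, "wx": 0, "wy": 0, "wz": 0.04},
    {"dx": -0.0675, "dy": 0.294, "dz": -0.15, "wx": 0, "wy": 0, "wz": 0.04}
  ]
}}

```text
t: 32.7
tcp_pos: [0.526, 0.2934, 0.1473]
tcp_rot: [-2.334, -2.101, 0.007]
force: [-0.4, -0.7, -0.1]
finger_gap: 0.052
gripper_force: 0.0
```

```bash
python3 - <<'E'
from h import *
p,D,C,s=shot('wrist','w8');P=cloud(C,D);Z=P[...,2]
goto(.5275,.294,.067,-6.1)
m=(abs(Z-.051)<.006)&(abs(P[...,0]-.53)<.12)&(abs(P[...,1]-.294)<.12);k,l,st,_=cv2.connectedComponentsWithStats(m.astype('uint8'));i=1+np.argmax(st[1:,4])
q=P[l==i];print('cover',st[i],q[:,2].mean(),cv2.minAreaRect(np.float32(q[:,:2]*1000)))
m=(Z>.066)&(Z<.095)&(abs(P[...,0]-.53)<.12)&(abs(P[...,1]-.294)<.06);q=P[m]
print('bar',len(q),cv2.minAreaRect(np.float32(q[:,:2]*1000)) if len(q) else 0, q[:,2].max() if len(q) else 0)
E
```

```text
t 32.75 pos [0.5274 0.2932 0.1491] yawY -6.07 zaxis [-0.001 -0.001 -1.   ] q6 0.48 gap 0.0525 F [ 0.5 -0.4 -0. ]
d [ 0.0001  0.0008 -0.0821] w [ 0.001  -0.0012 -0.0005] w [1.9000e-03 1.6000e-03 3.1411e+00] 
cover [  207    95   223   194 33656] 0.051758717471201206 ((527.1319580078125, 293.9770812988281), (161.0943145751953, 162.8182373046875), 83.90032958984375)
bar 2794 ((527.4901123046875, 294.09124755859375), (89.28289794921875, 16.05331039428711), 83.92205810546875) 0.08823504334394461
```

Call:
{"op": "carry_out", "data": {
  "commands": [
    {"dx": 0, "dy": 0.0005, "dz": -0.02, "wx": 0, "wy": 0, "wz": 0},
    {"dx": 0, "dy": 0.0005, "dz": -0.04, "wx": 0, "wy": 0, "wz": 0},
    {"dx": 0, "dy": 0.0005, "dz": -0.06, "wx": 0, "wy": 0, "wz": 0},
    {"dx": 0, "dy": 0.0005, "dz": -0.075, "wx": 0, "wy": 0, "wz": 0},
    {"dx": 0, "dy": 0.0005, "dz": -0.083, "wx": 0, "wy": 0, "wz": 0},
    {"dx": 0, "dy": 0.0005, "dz": -0.083, "wx": 0, "wy": 0, "wz": 0},
    {"dx": 0, "dy": 0.0005, "dz": -0.083, "wx": 0, "wy": 0, "wz": 0},
    {"dx": 0, "dy": 0.0005, "dz": -0.083, "wx": 0, "wy": 0, "wz": 0},
    {"dx": 0, "dy": 0.0005, "dz": -0.083, "wx": 0, "wy": 0, "wz": 0},
    {"dx": 0, "dy": 0.0005, "dz": -0.083, "wx": 0, "wy": 0, "wz": 0}
  ]
}}

```text
t: 33.75
tcp_pos: [0.528, 0.2947, 0.0673]
tcp_rot: [2.336, 2.101, 0.002]
force: [0.1, -0.7, -0.3]
finger_gap: 0.0522
gripper_force: 0.0
```

Call:
{"op": "carry_out", "data": {
  "commands": [
    {"dx": 0, "dy": 0, "dz": 0, "wx": 0, "wy": 0, "wz": 0},
    {"dx": 0, "dy": 0, "dz": 0, "wx": 0, "wy": 0, "wz": 0},
    {"dx": 0, "dy": 0, "dz": 0, "wx": 0, "wy": 0, "wz": 0},
    {"dx": 0, "dy": 0, "dz": 0, "wx": 0, "wy": 0, "wz": 0},
    {"dx": 0, "dy": 0, "dz": 0, "wx": 0, "wy": 0, "wz": 0},
    {"dx": 0, "dy": 0, "dz": 0, "wx": 0, "wy": 0, "wz": 0},
    {"dx": 0, "dy": 0, "dz": 0, "wx": 0, "wy": 0, "wz": 0},
    {"dx": 0, "dy": 0, "dz": 0, "wx": 0, "wy": 0, "wz": 0},
    {"dx": 0, "dy": 0, "dz": 0, "wx": 0, "wy": 0, "wz": 0},
    {"dx": 0, "dy": 0, "dz": 0, "wx": 0, "wy": 0, "wz": 0}
  ],
  "fingers": 0,
  "squeeze": 50
}}

```text
t: 34.75
tcp_pos: [0.5275, 0.2944, 0.0665]
tcp_rot: [-2.336, -2.101, 0.0]
force: [-0.4, -0.4, -1.1]
finger_gap: 0.0153
gripper_force: 50.0
```

Call:
{"op": "carry_out", "data": {
  "commands": [
    {"dx": 0, "dy": 0, "dz": 0.005, "wx": 0, "wy": 0, "wz": 0},
    {"dx": 0, "dy": 0, "dz": 0.01, "wx": 0, "wy": 0, "wz": 0},
    {"dx": 0, "dy": 0, "dz": 0.02, "wx": 0, "wy": 0, "wz": 0},
    {"dx": 0, "dy": 0, "dz": 0.035, "wx": 0, "wy": 0, "wz": 0},
    {"dx": 0, "dy": 0, "dz": 0.05, "wx": 0, "wy": 0, "wz": 0},
    {"dx": 0, "dy": 0, "dz": 0.07, "wx": 0, "wy": 0, "wz": 0},
    {"dx": 0, "dy": 0, "dz": 0.085, "wx": 0, "wy": 0, "wz": 0},
    {"dx": 0, "dy": 0, "dz": 0.095, "wx": 0, "wy": 0, "wz": 0},
    {"dx": 0, "dy": 0, "dz": 0.1, "wx": 0, "wy": 0, "wz": 0},
    {"dx": 0, "dy": 0, "dz": 0.1, "wx": 0, "wy": 0, "wz": 0}
  ]
}}

```text
t: 35.75
tcp_pos: [0.5279, 0.2945, 0.1674]
tcp_rot: [2.336, 2.1, 0.002]
force: [0.3, -0.5, -4.1]
finger_gap: 0.0154
gripper_force: 50.0
```

```bash
python3 - <<'E'
from h import *
goto(.5950,-.0040,.17,-8.35)
p,D,C,s=shot('wrist','w9');P=cloud(C,D);Z=P[...,2]-s['tcp_pos'][2]
m=(abs(Z+.0145)<.012)&(abs(P[...,0]-.53)<.12)&(abs(P[...,1]-.294)<.12);k,l,st,_=cv2.connectedComponentsWithStats(m.astype('uint8'));i=1+np.argmax(st[1:,4])
q=P[l==i];print('cover',st[i],cv2.minAreaRect(np.float32(q[:,:2]*1000)),'tilt',np.linalg.lstsq(np.c_[q[:,:2],np.ones(len(q))],q[:,2],rcond=None)[0])
E
```

```text
t 35.75 pos [0.5279 0.2945 0.1674] yawY -6.07 zaxis [ 0.001  0.    -1.   ] q6 0.48 gap 0.0154 F [ 0.3 -0.5 -4.1]
d [ 0.0671 -0.2985  0.0026] w [-0.0005  0.0013 -0.0397] w [-2.0000e-03 -7.0000e-04  3.1019e+00] 
cover [  154    99   326   166 45424] ((532.056884765625, 329.0908508300781), (90.94093322753906, 162.63760375976562), 83.94271087646484) tilt [ 0.00019752 -0.00286671  0.15357589]
```

Call:
{"op": "carry_out", "data": {
  "commands": [
    {"dx": 0.003, "dy": -0.015, "dz": 0, "wx": 0, "wy": 0, "wz": 0},
    {"dx": 0.01, "dy": -0.045, "dz": 0, "wx": 0, "wy": 0, "wz": -0.01},
    {"dx": 0.02, "dy": -0.08, "dz": 0, "wx": 0, "wy": 0, "wz": -0.02},
    {"dx": 0.028, "dy": -0.12, "dz": 0, "wx": 0, "wy": 0, "wz": -0.03},
    {"dx": 0.036, "dy": -0.16, "dz": 0, "wx": 0, "wy": 0, "wz": -0.04},
    {"dx": 0.045, "dy": -0.2, "dz": 0, "wx": 0, "wy": 0, "wz": -0.04},
    {"dx": 0.054, "dy": -0.24, "dz": 0, "wx": 0, "wy": 0, "wz": -0.04},
    {"dx": 0.062, "dy": -0.275, "dz": 0, "wx": 0, "wy": 0, "wz": -0.04},
    {"dx": 0.067, "dy": -0.298, "dz": 0, "wx": 0, "wy": 0, "wz": -0.04},
    {"dx": 0.067, "dy": -0.298, "dz": 0, "wx": 0, "wy": 0, "wz": -0.04}
  ]
}}

```text
t: 36.8
tcp_pos: [0.5943, -0.0079, 0.1654]
tcp_rot: [2.382, 2.048, -0.003]
force: [0.7, -0.2, -5.3]
finger_gap: 0.0155
gripper_force: 50.0
```

Call:
{"op": "carry_out", "data": {
  "commands": [
    {"dx": 0, "dy": 0, "dz": 0, "wx": 0, "wy": 0, "wz": 0},
    {"dx": 0, "dy": 0, "dz": 0, "wx": 0, "wy": 0, "wz": 0},
    {"dx": 0, "dy": 0, "dz": 0, "wx": 0, "wy": 0, "wz": 0},
    {"dx": 0, "dy": 0, "dz": -0.01, "wx": 0, "wy": 0, "wz": 0},
    {"dx": 0, "dy": 0, "dz": -0.02, "wx": 0, "wy": 0, "wz": 0},
    {"dx": 0, "dy": 0, "dz": -0.03, "wx": 0, "wy": 0, "wz": 0},
    {"dx": 0, "dy": 0, "dz": -0.03, "wx": 0, "wy": 0, "wz": 0},
    {"dx": 0, "dy": 0, "dz": -0.03, "wx": 0, "wy": 0, "wz": 0},
    {"dx": 0, "dy": 0, "dz": -0.03, "wx": 0, "wy": 0, "wz": 0},
    {"dx": 0, "dy": 0, "dz": -0.03, "wx": 0, "wy": 0, "wz": 0}
  ]
}}

```text
t: 37.8
tcp_pos: [0.5951, -0.0037, 0.1372]
tcp_rot: [2.377, 2.053, 0.001]
force: [-0.2, -0.5, -4.7]
finger_gap: 0.0153
gripper_force: 50.0
```

```bash
python3 - <<'E'
from h import *
goto(.5950,-.0037,.0735,-8.35)
E
```

```text
t 37.8 pos [ 0.5951 -0.0037  0.1372] yawY -8.37 zaxis [ 0.001 -0.    -1.   ] q6 0.01 gap 0.0153 F [-0.2 -0.5 -4.7]
d [-0.0001  0.     -0.0637] w [0.0002 0.0012 0.0003] w [ 1.8000e-03 -3.0000e-04 -3.1413e+00]
```

Dead on target, so I lower it gently.

Call:
{"op": "carry_out", "data": {
  "commands": [
    {"dx": 0, "dy": 0, "dz": -0.008, "wx": 0, "wy": 0, "wz": 0},
    {"dx": 0, "dy": 0, "dz": -0.016, "wx": 0, "wy": 0, "wz": 0},
    {"dx": 0, "dy": 0, "dz": -0.024, "wx": 0, "wy": 0, "wz": 0},
    {"dx": 0, "dy": 0, "dz": -0.032, "wx": 0, "wy": 0, "wz": 0},
    {"dx": 0, "dy": 0, "dz": -0.04, "wx": 0, "wy": 0, "wz": 0},
    {"dx": 0, "dy": 0, "dz": -0.046, "wx": 0, "wy": 0, "wz": 0},
    {"dx": 0, "dy": 0, "dz": -0.051, "wx": 0, "wy": 0, "wz": 0},
    {"dx": 0, "dy": 0, "dz": -0.055, "wx": 0, "wy": 0, "wz": 0},
    {"dx": 0, "dy": 0, "dz": -0.059, "wx": 0, "wy": 0, "wz": 0},
    {"dx": 0, "dy": 0, "dz": -0.061, "wx": 0, "wy": 0, "wz": 0}
  ]
}}

```text
t: 38.8
tcp_pos: [0.5945, -0.0036, 0.0752]
tcp_rot: [-2.377, -2.053, 0.0]
force: [-0.5, 0.2, -3.5]
finger_gap: 0.0152
gripper_force: 50.0
```

Call:
{"op": "carry_out", "data": {
  "commands": [
    {"dx": 0, "dy": 0, "dz": -0.001, "wx": 0, "wy": 0, "wz": 0},
    {"dx": 0, "dy": 0, "dz": -0.002, "wx": 0, "wy": 0, "wz": 0},
    {"dx": 0, "dy": 0, "dz": -0.003, "wx": 0, "wy": 0, "wz": 0},
    {"dx": 0, "dy": 0, "dz": -0.003, "wx": 0, "wy": 0, "wz": 0},
    {"dx": 0, "dy": 0, "dz": -0.003, "wx": 0, "wy": 0, "wz": 0},
    {"dx": 0, "dy": 0, "dz": -0.003, "wx": 0, "wy": 0, "wz": 0},
    {"dx": 0, "dy": 0, "dz": -0.003, "wx": 0, "wy": 0, "wz": 0},
    {"dx": 0, "dy": 0, "dz": -0.003, "wx": 0, "wy": 0, "wz": 0},
    {"dx": 0, "dy": 0, "dz": -0.003, "wx": 0, "wy": 0, "wz": 0},
    {"dx": 0, "dy": 0, "dz": -0.003, "wx": 0, "wy": 0, "wz": 0}
  ]
}}

```text
t: 39.8
tcp_pos: [0.5948, -0.0036, 0.0735]
tcp_rot: [2.377, 2.053, 0.001]
force: [-4.8, 0.7, 5.8]
finger_gap: 0.0154
gripper_force: 50.0
```

Call:
{"op": "carry_out", "data": {
  "commands": [
    {"dx": 0, "dy": 0, "dz": 0, "wx": 0, "wy": 0, "wz": 0},
    {"dx": 0, "dy": 0, "dz": 0, "wx": 0, "wy": 0, "wz": 0},
    {"dx": 0, "dy": 0, "dz": 0, "wx": 0, "wy": 0, "wz": 0},
    {"dx": 0, "dy": 0, "dz": 0, "wx": 0, "wy": 0, "wz": 0},
    {"dx": 0, "dy": 0, "dz": 0.02, "wx": 0, "wy": 0, "wz": 0},
    {"dx": 0, "dy": 0, "dz": 0.05, "wx": 0, "wy": 0, "wz": 0},
    {"dx": 0, "dy": 0, "dz": 0.09, "wx": 0, "wy": 0, "wz": 0.1},
    {"dx": -0.01, "dy": 0, "dz": 0.13, "wx": 0, "wy": 0, "wz": 0.24},
    {"dx": -0.02, "dy": 0, "dz": 0.17, "wx": 0, "wy": 0, "wz": 0.38},
    {"dx": -0.03, "dy": 0, "dz": 0.2, "wx": 0, "wy": 0, "wz": 0.52}
  ],
  "fingers": 0.6,
  "squeeze": 10
}}

```text
t: 40.8
tcp_pos: [0.565, -0.0037, 0.2755]
tcp_rot: [1.761, 2.599, 0.002]
force: [0.1, -0.1, -0.6]
finger_gap: 0.0519
gripper_force: 0.0
```

Call:
{"op": "carry_out", "data": {
  "commands": [
    {"dx": 0, "dy": 0, "dz": 0.01, "wx": 0, "wy": 0, "wz": 0.14},
    {"dx": 0, "dy": 0, "dz": 0.02, "wx": 0, "wy": 0, "wz": 0.28},
    {"dx": 0, "dy": 0, "dz": 0.02, "wx": 0, "wy": 0, "wz": 0.42},
    {"dx": 0, "dy": 0, "dz": 0.02, "wx": 0, "wy": 0, "wz": 0.56},
    {"dx": 0, "dy": 0, "dz": 0.02, "wx": 0, "wy": 0, "wz": 0.7},
    {"dx": 0, "dy": 0, "dz": 0.02, "wx": 0, "wy": 0, "wz": 0.84},
    {"dx": 0, "dy": 0, "dz": 0.02, "wx": 0, "wy": 0, "wz": 0.98},
    {"dx": 0, "dy": 0, "dz": 0.02, "wx": 0, "wy": 0, "wz": 1.05},
    {"dx": 0, "dy": 0, "dz": 0.02, "wx": 0, "wy": 0, "wz": 1.05},
    {"dx": 0, "dy": 0, "dz": 0.02, "wx": 0, "wy": 0, "wz": 1.05}
  ]
}}

```text
t: 41.8
tcp_pos: [0.5646, -0.0036, 0.2925]
tcp_rot: [0.234, 3.133, 0.0]
force: [-0.2, -0.6, 0.2]
finger_gap: 0.052
gripper_force: 0.0
```

```bash
cat > cov.py <<'E'
from h import *
import sys
p,D,C,s=shot('wrist',sys.argv[1]);P=cloud(C,D);Z=P[...,2]
goto(.4345,.0205,.15,81.65)
m=(abs(Z-.058)<.005)&(abs(P[...,0]-.595)<.11)&(abs(P[...,1]+.004)<.11);k,l,st,_=cv2.connectedComponentsWithStats(m.astype('uint8'));i=1+np.argmax(st[1:,4])
q=P[l==i];print('cover',st[i],q[:,2].mean(),cv2.minAreaRect(np.float32(q[:,:2]*1000)),'tilt',np.linalg.lstsq(np.c_[q[:,:2],np.ones(len(q))],q[:,2],rcond=None)[0].round(4))
a=np.radians(-8.35);x=np.array([np.cos(a),np.sin(a)]);y=np.array([-x[1],x[0]])
d=(P[...,:2]-[.595,-.0042]);u=d@x;v=d@y
m=(abs(v)<.018)&(u<-.085)&(u>-.19)&(Z>.012);print('hasp u,v,z:')
for a0 in np.arange(-.185,-.085,.01):
    k=m&(u>=a0)&(u<a0+.01)
    if k.sum()>3: print(round(a0+.005,3),np.percentile(v[k],[2,98]).round(4),Z[k].min().round(4),Z[k].max().round(4))
cv2.imwrite('pics/'+sys.argv[1]+'c.png',cv2.resize(p[0:260,170:470],None,fx=2.3,fy=2.3,interpolation=cv2.INTER_CUBIC))
E
python3 cov.py w10
```

```text
t 41.85 pos [ 0.5646 -0.0036  0.2925] yawY 81.48 zaxis [-0.  0. -1.] q6 -1.57 gap 0.0523 F [-0.5  0.2  0.5]
d [-0.1301  0.0241 -0.1425] w [-0.     -0.      0.0029] w [-0.      0.     -3.1387] 
cover [  249   121   142   129 15642] 0.058639862331387335 ((594.3930053710938, -4.1137237548828125), (162.8810577392578, 161.82662963867188), 81.4873046875) tilt [-0.0008  0.0006  0.0591]
hasp u,v,z:
-0.17 [-0.0123  0.0143] 0.026 0.0301
-0.16 [-0.0124  0.0144] 0.0236 0.0297
-0.15 [-0.0125  0.0145] 0.0217 0.0392
-0.14 [-0.0128  0.0137] 0.0196 0.049
-0.13 [-0.0128  0.0137] 0.017 0.0223
-0.12 [-0.013   0.0139] 0.015 0.0211
-0.11 [-0.0094  0.0104] 0.0122 0.4475
-0.1 [-0.0168  0.0171] 0.012 0.0192
-0.09 [-0.017   0.0179] 0.012 0.0195
```

View pics/w10c.png

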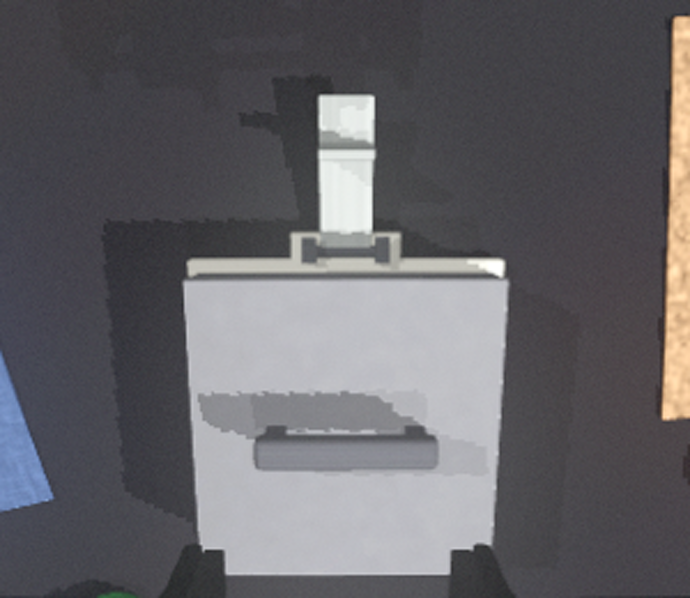

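The cover is fully down and level (top z 0.0586, centre (0.594,-0.004)). The hasp lies out with its tab at about (347,120) in the crop, case x -0.164, z 0.026. I'll pinch it the same way and lead it back up.

Call:
{"op": "carry_out", "data": {
  "commands": [
    {"dx": -0.04, "dy": 0.008, "dz": -0.02, "wx": 0, "wy": 0, "wz": 0.003},
    {"dx": -0.08, "dy": 0.016, "dz": -0.04, "wx": 0, "wy": 0, "wz": 0.003},
    {"dx": -0.115, "dy": 0.022, "dz": -0.08, "wx": 0, "wy": 0, "wz": 0.003},
    {"dx": -0.131, "dy": 0.0243, "dz": -0.12, "wx": 0, "wy": 0, "wz": 0.003},
    {"dx": -0.131, "dy": 0.0243, "dz": -0.16, "wx": 0, "wy": 0, "wz": 0.003},
    {"dx": -0.131, "dy": 0.0243, "dz": -0.2, "wx": 0, "wy": 0, "wz": 0.003},
    {"dx": -0.131, "dy": 0.0243, "dz": -0.235, "wx": 0, "wy": 0, "wz": 0.003},
    {"dx": -0.131, "dy": 0.0243, "dz": -0.26, "wx": 0, "wy": 0, "wz": 0.003},
    {"dx": -0.131, "dy": 0.0243, "dz": -0.274, "wx": 0, "wy": 0, "wz": 0.003},
    {"dx": -0.131, "dy": 0.0243, "dz": -0.274, "wx": 0, "wy": 0, "wz": 0.003}
  ]
}}

```text
t: 42.85
tcp_pos: [0.4315, 0.021, 0.0165]
tcp_rot: [-0.227, -3.129, -0.0]
force: [-0.4, -0.3, -0.6]
finger_gap: 0.0522
gripper_force: 0.0
```

Call:
{"op": "carry_out", "data": {
  "commands": [
    {"dx": 0, "dy": 0, "dz": 0, "wx": 0, "wy": 0, "wz": 0},
    {"dx": 0, "dy": 0, "dz": 0, "wx": 0, "wy": 0, "wz": 0},
    {"dx": 0, "dy": 0, "dz": 0, "wx": 0, "wy": 0, "wz": 0},
    {"dx": 0, "dy": 0, "dz": 0, "wx": 0, "wy": 0, "wz": 0},
    {"dx": 0, "dy": 0, "dz": 0, "wx": 0, "wy": 0, "wz": 0},
    {"dx": 0, "dy": 0, "dz": 0, "wx": 0, "wy": 0, "wz": 0},
    {"dx": 0, "dy": 0, "dz": 0, "wx": 0, "wy": 0, "wz": 0},
    {"dx": 0, "dy": 0, "dz": 0, "wx": 0, "wy": 0, "wz": 0},
    {"dx": 0, "dy": 0, "dz": 0, "wx": 0, "wy": 0, "wz": 0},
    {"dx": 0, "dy": 0, "dz": 0, "wx": 0, "wy": 0, "wz": 0}
  ],
  "fingers": 0,
  "squeeze": 10
}}

```text
t: 43.85
tcp_pos: [0.4344, 0.0204, 0.0193]
tcp_rot: [0.226, 3.132, -0.001]
force: [-1.1, -1.1, 7.5]
finger_gap: 0.0283
gripper_force: 10.0
```

```bash
python3 -c "
from h import *
goto(.504,.0095,.0765,81.65)"
```

```text
t 43.85 pos [0.4344 0.0204 0.0193] yawY 81.76 zaxis [ 0.001 -0.    -1.   ] q6 -1.56 gap 0.0283 F [-1.1 -1.1  7.5]
d [ 0.0696 -0.0109  0.0572] w [ 0.0005  0.0014 -0.002 ] w [-2.2000e-03  7.0000e-04  3.1396e+00]
```

Call:
{"op": "carry_out", "data": {
  "commands": [
    {"dx": 0.003, "dy": -0.0005, "dz": 0.0095, "wx": 0, "wy": 0, "wz": 0},
    {"dx": 0.007, "dy": -0.001, "dz": 0.0185, "wx": 0, "wy": 0, "wz": 0},
    {"dx": 0.012, "dy": -0.0017, "dz": 0.027, "wx": 0, "wy": 0, "wz": 0},
    {"dx": 0.0185, "dy": -0.0027, "dz": 0.035, "wx": 0, "wy": 0, "wz": 0},
    {"dx": 0.0255, "dy": -0.0037, "dz": 0.0415, "wx": 0, "wy": 0, "wz": 0},
    {"dx": 0.034, "dy": -0.005, "dz": 0.0475, "wx": 0, "wy": 0, "wz": 0},
    {"dx": 0.0425, "dy": -0.0062, "dz": 0.052, "wx": 0, "wy": 0, "wz": 0},
    {"dx": 0.052, "dy": -0.0076, "dz": 0.055, "wx": 0, "wy": 0, "wz": 0},
    {"dx": 0.0615, "dy": -0.009, "dz": 0.057, "wx": 0, "wy": 0, "wz": 0},
    {"dx": 0.0715, "dy": -0.0104, "dz": 0.058, "wx": 0, "wy": 0, "wz": 0}
  ]
}}

```text
t: 44.85
tcp_pos: [0.5058, 0.01, 0.0765]
tcp_rot: [-0.226, -3.133, 0.001]
force: [-8.2, -3.2, -1.6]
finger_gap: 0.0278
gripper_force: 10.0
```

Call:
{"op": "carry_out", "data": {
  "commands": [
    {"dx": 0.001, "dy": 0, "dz": 0, "wx": 0, "wy": 0, "wz": 0},
    {"dx": 0.002, "dy": 0, "dz": 0, "wx": 0, "wy": 0, "wz": 0},
    {"dx": 0.003, "dy": -0.0003, "dz": 0, "wx": 0, "wy": 0, "wz": 0},
    {"dx": 0.003, "dy": -0.0003, "dz": 0, "wx": 0, "wy": 0, "wz": 0},
    {"dx": 0.003, "dy": -0.0003, "dz": 0, "wx": 0, "wy": 0, "wz": 0},
    {"dx": 0.003, "dy": -0.0003, "dz": 0, "wx": 0, "wy": 0, "wz": 0},
    {"dx": 0.003, "dy": -0.0003, "dz": 0, "wx": 0, "wy": 0, "wz": 0},
    {"dx": 0.003, "dy": -0.0003, "dz": 0, "wx": 0, "wy": 0, "wz": 0},
    {"dx": 0.003, "dy": -0.0003, "dz": 0, "wx": 0, "wy": 0, "wz": 0},
    {"dx": 0.003, "dy": -0.0003, "dz": 0, "wx": 0, "wy": 0, "wz": 0}
  ]
}}

```text
t: 45.85
tcp_pos: [0.5067, 0.0098, 0.0763]
tcp_rot: [-0.225, -3.129, 0.001]
force: [-10.1, -4.6, 6.8]
finger_gap: 0.0279
gripper_force: 10.0
```

Against its stop (10 N). Release, rise straight up and inspect.

Call:
{"op": "carry_out", "data": {
  "commands": [
    {"dx": 0, "dy": 0, "dz": 0, "wx": 0, "wy": 0, "wz": 0},
    {"dx": 0, "dy": 0, "dz": 0, "wx": 0, "wy": 0, "wz": 0},
    {"dx": 0, "dy": 0, "dz": 0, "wx": 0, "wy": 0, "wz": 0},
    {"dx": 0, "dy": 0, "dz": 0, "wx": 0, "wy": 0, "wz": 0},
    {"dx": 0, "dy": 0, "dz": 0.02, "wx": 0, "wy": 0, "wz": 0},
    {"dx": 0, "dy": 0, "dz": 0.05, "wx": 0, "wy": 0, "wz": 0},
    {"dx": 0, "dy": 0, "dz": 0.09, "wx": 0, "wy": 0, "wz": 0},
    {"dx": 0.02, "dy": 0, "dz": 0.13, "wx": 0, "wy": 0, "wz": 0},
    {"dx": 0.045, "dy": -0.01, "dz": 0.17, "wx": 0, "wy": 0, "wz": 0},
    {"dx": 0.06, "dy": -0.01, "dz": 0.2, "wx": 0, "wy": 0, "wz": 0}
  ],
  "fingers": 0.6
}}

```text
t: 46.85
tcp_pos: [0.5702, -0.0007, 0.28]
tcp_rot: [0.226, 3.129, -0.001]
force: [0.6, 0.7, 0.4]
finger_gap: 0.0525
gripper_force: 0.0
```

Call:
{"op": "carry_out", "data": {
  "commands": [
    {"dx": 0, "dy": 0, "dz": 0.02, "wx": 0, "wy": 0, "wz": 0},
    {"dx": 0, "dy": 0, "dz": 0.02, "wx": 0, "wy": 0, "wz": 0},
    {"dx": 0, "dy": 0, "dz": 0.02, "wx": 0, "wy": 0, "wz": 0},
    {"dx": 0, "dy": 0, "dz": 0.02, "wx": 0, "wy": 0, "wz": 0},
    {"dx": 0, "dy": 0, "dz": 0.02, "wx": 0, "wy": 0, "wz": 0},
    {"dx": 0, "dy": 0, "dz": 0.02, "wx": 0, "wy": 0, "wz": 0},
    {"dx": 0, "dy": 0, "dz": 0.02, "wx": 0, "wy": 0, "wz": 0},
    {"dx": 0, "dy": 0, "dz": 0.02, "wx": 0, "wy": 0, "wz": 0},
    {"dx": 0, "dy": 0, "dz": 0.02, "wx": 0, "wy": 0, "wz": 0},
    {"dx": 0, "dy": 0, "dz": 0.02, "wx": 0, "wy": 0, "wz": 0}
  ]
}}

```text
t: 47.85
tcp_pos: [0.5681, 0.0, 0.2966]
tcp_rot: [0.226, 3.133, 0.0]
force: [-0.2, 0.5, -0.4]
finger_gap: 0.0522
gripper_force: 0.0
```

```bash
python3 cov.py w11; python3 - <<'E'
from h import *
D=np.load('pics/w11.npy');C=cam('wrist',r.observe());P=cloud(C,D)
m=(P[...,2]>.08)&(P[...,2]<.095)&(abs(P[...,0]-.505)<.03)&(abs(P[...,1]-.01)<.03);q=P[m];print('tip',q.mean(0).round(4),q[:,2].max().round(4))
E
```

```text
t 47.9 pos [0.5681 0.     0.2966] yawY 81.76 zaxis [ 0. -0. -1.] q6 -1.57 gap 0.0517 F [-0.7  0.3 -0.8]
d [-0.1336  0.0205 -0.1466] w [ 0.      0.0001 -0.002 ] w [-1.0000e-04  0.0000e+00  3.1396e+00] 
cover [  246   118   141   129 15178] 0.058626784650970445 ((594.7167358398438, -4.137901306152344), (162.90396118164062, 162.8000030517578), 81.86084747314453) tilt [-0.0009  0.0006  0.0592]
hasp u,v,z:
-0.11 [-0.0007 -0.0007] 0.4516 0.4516
-0.1 [-0.017   0.0179] 0.012 0.0894
-0.09 [-0.017  0.014] 0.0126 0.0918
tip [0.5032 0.0095 0.0886] 0.0919
```

View pics/w11c.png

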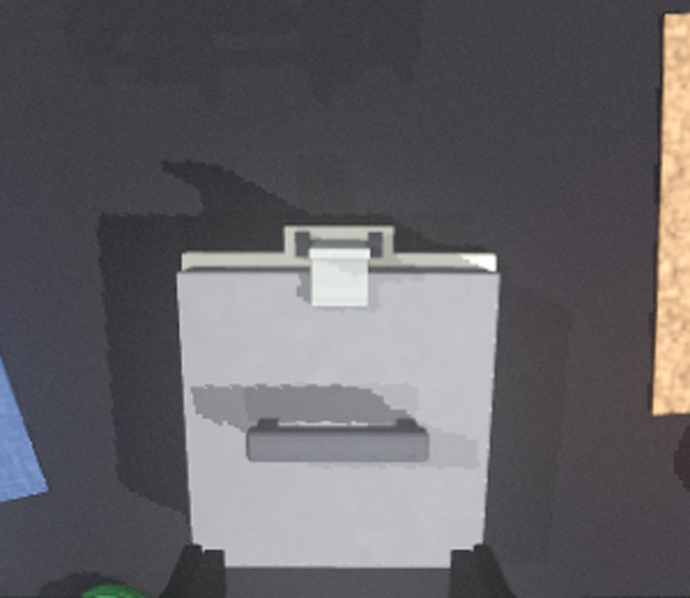

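The hasp is upright with its claw over the cover's edge at (340,275), and its tip is back within 1 mm of where it started. The cover is level. I'll hand it in.

```bash
python3 -c "
from rig import workorder
print(workorder.sign_off())"
```

```text
the job is handed in; nothing more can be done
None
```

The job is done and handed in: both dishes sit flat and centred in bays 1 and 3, the cover is fully down, the hasp is up with its claw over the cover's edge, and I left the jar and the tape roll alone.

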